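Seat a display bezel black face down in the bonding nest

TASK

Lift the display bezel up and off the two-prong stand and seat it black face down in the bonding nest: tuck its far edge under the two lip clips, ease the near edge down without letting it fall, then press the near edge past the two spring plungers until the bezel is fully home and flat on the pocket floor. Feel your way and never force it; let go, and leave the orange tape reel, the bottle and the screwdriver where they are.

Things in the scene. Friction and masses are not known exactly. Their poses are not given: they have to be found in the camera images.
- bezel: Aluminium picture-frame bezel 120 x 76 x 9 mm, about 0.1 kg; bars 14 mm wide, window 92 x 48. One face black, the other bare metal. Origin: centre of the black face; z out of the BARE face (up when black face is down), y along the 120, x along the 76. At the start it hangs upright, -x edge up: top edge 184 mm, bottom edge 108 mm above the table, black face towards the prong tips.
- nest: Fixed aluminium nest plate on an XY stage with micrometers. Origin on the table under the pocket; +x to the far (lip) side, -x to the near side. Pocket floor 66 mm up, rim 72 mm; pocket from x = -39.5 mm to the back wall at x = +38 mm, its sharp-edged short ends at y = +-61.2 mm: a close fit for the 120 mm bezel, to be found by touch. The 9 mm bezel stands 3 mm proud of the rim when home.
- nest_seat (a point): Centre of the pocket floor, axes as the nest's: the bezel's origin lies here when it is home, black face down, its edge against the back wall 38 mm to +x.
- nest_lip (a point): Point on the back wall midway between the two dark lip clips, at the height of their undersides: 12.5 mm above the pocket floor. The clips lie at y = +-18 to +-50 mm, overhang the pocket by 2.5 mm (to -x) and are 4 mm thick. The bezel's edge slips under them when the bezel is tilted 45 degrees or flatter; upright it does not fit.
- nest_notch (a point): Middle of the pocket's near edge, at floor height. Here a finger notch 48 mm wide (y +-24) cuts right through plate and rim, from the near face 20 mm to -x to 19 mm inside the pocket, open down to 50 mm below the floor: a finger under the bezel's near bar can go down into it, and press there from above.
- nest_balls (a point): Midway between two 10 mm steel spring balls at y = +-43 mm, in dark blocks on the near rim (18.5 mm deep, y +-34 to +-52, top 21 mm above the pocket floor), tips (at this point's x) 3.5 mm into the pocket. The lowered bezel rests on them, near edge about 16 mm up. If it has crept to -x onto the blocks, push it back to the wall. 5 to 20 N down on the middle of the near bar snaps it home.
- stand: Fixed steel stand, base 100 x 160 x 12 mm, origin under the base's centre. Two 7 mm rods rise at x = 0, y = +-36 mm and bend into level prongs (tops 170 mm high) pointing to the stand's -x; nothing else rises higher. The bezel's top bar hangs on both prongs, 40 to 56 mm out.
- stand_prongs (a point): Midway between the prongs where they start to turn up: 78 mm out, 166.5 mm high. The upturned tips end 8 mm further out, 184 mm high: lift the bezel 20 mm or more, then draw it off to the stand's -x.
- reel: Bystander: orange tape reel (ring) lying flat, 76 mm across, 19 mm high; origin at the centre of its underside.
- bottle: Bystander: small white bottle with a blue cap, 42 mm across, 110 mm tall; origin at the centre of its underside.
- driver: Bystander: screwdriver 170 mm long lying along its x axis, handle to -x; origin at its underside.
Mind the look-alikes: they are no part of the job. There is more than one size of the bezel; the one meant has the size given above.

How it is judged:
On the way:
1. the bezel has been lifted off the prongs of the stand (contact force between bezel and stand below 0.05 N and horizontal distance between bezel and stand above 0.12 m), for 0.2 s.
At the end, for the whole second after the job is handed in: The bezel lies black face down in the pocket: centre within 3 mm of the seat, height within 1.5 mm, flat within 0.03 rad, long side along the pocket within 0.04 rad, at rest and released; tape reel, bottle and screwdriver within 20 mm of where they were (z of bezel in the frame of nest_seat between -0.0015 and 0.0015 m and horizontal distance between bezel and nest_seat below 0.003 m and angle between bezel's own z axis and vertical below 0.03 rad and angle between the x axis of bezel and the x axis of nest, either way round below 0.04 rad and linear speed of bezel below 0.01 m/s and distance of each of reel, bottle, driver from where it was at the start of the episode below 0.02 m); the robot touches nothing.
It fails at once if the bezel is let fall into the nest (within 10 cm of its seat it turns faster than 8 rad/s, as in a free fall from over some 22 degrees) (horizontal distance between bezel and nest_seat below 0.1 m and angular speed of bezel above 8 rad/s).
It fails at once if a bystander (tape reel, bottle, screwdriver) is shifted more than 20 mm (distance of any of reel, bottle, driver from where it was at the start of the episode above 0.02 m).
It fails at once if the bezel is forced against the nest with over 70 N (contact force between bezel and nest above 70 N).
It also fails if it takes over 72 s, if anything falls off the work surface, if the arm or the gripper's body presses on something with over 40 N, if the wrist force passes 120 N, or if a joint passes its speed limit or range.

ROBOT

A 6-joint arm with a two-finger parallel gripper is mounted at the origin on the work surface. World frame = base frame: x ahead of the robot, y to its left, z up, the work surface at z = 0. Lengths are in m, angles in rad, forces in N, time in s.
With the tool pointing down it reaches from about 0.35 to 0.85 m from the base axis. Payload 8.1 kg.
Tool frame: the origin (TCP) lies midway between the tips of the shut fingers; the grasp point (between the pads) lies 19 mm behind it; z points along the fingers, y is the line along which they close (so a half turn about z gives the same grasp; the last joint's range is limited). The gripper opens to 93 mm and grips with 3 to 60 N. Pads are 15 mm wide; open, the fingers measure 128 mm over their backs; the gripper's body (75 mm by 188 mm) begins 65 mm behind the grasp point.
Start: joints at [-1.428, 0.13, 1.488, -0, 1.523, -0.085], TCP at [0.136, -0.584, 0.195] pointing down, gripper open.
Joint ranges: [-2.96, 2.96], [-0.89, 2.26], [0.02, 2.5], [-1.34, 4.48], [0, 2.73], [-2.66, 2.66]. Speed limits (rad/s): [2.39, 2.39, 2.79, 3.14, 3.14, 3.14].

INTERFACE

Orientations are given as a rotation vector (axis times angle).
In Python, from plant import read_state, read_camera, camera_model, close_job gives the robot as it stands. The module is installed in compiled form; this text tells all that it offers.
- The arm moves only by the tool carry_out, never from a script. Its argument "moves" is a list of rows, each an object of numbers: "jaw": the finger opening in m, from 0 to 0.093; "dx", "dy", "dz": the shift along the tool's x, y, z in m; "yaw": the turn about the tool's z in rad. In form: [{"jaw": .., "dx": .., "dy": .., "dz": .., "yaw": ..}, ...]. A call has 1 to 8 rows; each row shifts and turns the commanded pose from where the row before left it, along the tool's axes as they then stand; what a row does not reach is not made up. A row lasts 1/8 s, in which the tool goes at most 62.5 mm and 10.7 degrees, less where a joint would pass 70% of its speed; a pose out of reach is approached as far as the arm can. A call is refused whole if a number of a shift passes 0.0625 or a number of a turn 0.188, either way. A call with a gripper value outside its range is refused whole. The fingers move at their own pace and stop on an object; "grip_force" is the grip in N (left out, the last holds). Time passes only in rows, so rows that do not move let the fingers close. It gives the time, the measured TCP pose, the force, the opening and the grip force at its end, in the units of the state.
- read_state(): the state, without advancing time (a new reading comes with each control period).
- read_camera(name): name is "scene" or "top"; returns the picture (384x512x3 uint8, red, green, blue); there is no depth.
- camera_model(name): a dict with "camera_matrix" (3x3 intrinsics, pixels), "view" (4x4, takes a point from world to camera coordinates). Camera axes: x right, y up, looking along -z (the intrinsics and any distortion apply to the point x, -y, -z); pixel columns grow to the right and rows downward; lengths in m; the calibration is good to about 2 mm. A picture is of the moment at which its call begins. camera_model takes no time and is no camera call.
- close_job(): hands the job in; it is judged then, once.
The state is a dict: "t": time; "q": joint angles; "dq": joint speeds; "joint_torque": joint torques, N m; "tool_pos": TCP position; "orientation": TCP orientation; "force": force on the tool from outside, world axes, zero at the start; "wrist_torque": the same for the moment, N m; "opening": finger opening in m; "gripper_force": force on a finger pad.
Only numpy, scipy, OpenCV 4.12 (cv2) and the standard library are available. Lean on these libraries where they do the work, as an engineer would, in place of code of your own. Each camera call takes 0.05 s, during which the arm holds its last target. There are 200 camera calls.

## Working session

There is one attempt and no reset: what is moved stays moved. The work goes in short steps, Python scripts to look and compute and a tool call to move; the robot and the scene stay as the last step left them, time stands still between calls to the robot, and variables do not carry over. Pictures are saved under pics/ and viewed, at most 10 in all, crops included, and the job is handed in when it is done.

Besides the shell and the picture viewer there is one more tool, called after "Call:" as a command line: name --argument value ..., lists and objects as JSON in quotes. carry_out: Moves the arm, as the interface text tells. Its arguments: {"type":"object","properties":{"moves":{"type":"array","items":{"type":"object","properties":{"jaw":{"type":"number"},"dx":{"type":"number"},"dy":{"type":"number"},"dz":{"type":"number"},"yaw":{"type":"number"}}}},"grip_force":{"type":"number"}},"required":["moves"]}

```bash
mkdir -p pics
python3 - <<'E'
from plant import *
import cv2,numpy as np
for n in("scene","top"):
    im=read_camera(n);cv2.imwrite(f"pics/{n}0.png",cv2.resize(im[:,:,::-1],None,fx=1.5,fy=1.5,interpolation=cv2.INTER_CUBIC))
    np.save(f"{n}0.npy",im)
    m=camera_model(n);print(n,np.round(m["camera_matrix"],1).tolist(),np.round(m["view"],3).tolist(),[k for k in m])
s=read_state();print(s)
E
```

```text
scene [[351.1, 0.0, 258.7], [0.0, 351.1, 191.9], [0.0, 0.0, 1.0]] [[0.686, 0.727, 0.02, -0.409], [-0.55, 0.501, 0.668, 0.248], [0.476, -0.469, 0.744, -1.357], [0.0, 0.0, 0.0, 1.0]] ['camera_matrix', 'view']
top [[392.6, 0.0, 258.6], [0.0, 392.6, 187.8], [0.0, 0.0, 1.0]] [[0.025, -0.999, -0.023, 0.006], [0.997, 0.023, 0.078, -0.568], [-0.078, -0.025, 0.997, -1.359], [0.0, 0.0, 0.0, 1.0]] ['camera_matrix', 'view']
{'t': 0.1, 'q': array([-1.42841139e+00,  1.31088790e-01,  1.48919143e+00, -1.33342492e-05,
        1.52298227e+00, -8.53868179e-02]), 'dq': array([-0.00041943, -0.00341244, -0.00247003,  0.00035239,  0.00110465,
        0.00083297]), 'joint_torque': array([ 1.23225229e-03, -5.61339104e+01, -4.93097878e+01,  7.71631440e-02,
        2.91065115e-02, -5.32787681e-05]), 'tool_pos': array([ 0.13542915, -0.58394281,  0.19357893]), 'orientation': array([-3.11958337e+00, -3.56821498e-01,  9.56032104e-05]), 'force': array([-0.12563082, -0.56523614,  0.1030251 ]), 'wrist_torque': array([0.00865055, 0.01672216, 0.00517411]), 'gripper_force': 0.0, 'opening': 0.09257713143622032}
```

View pics/scene0.png

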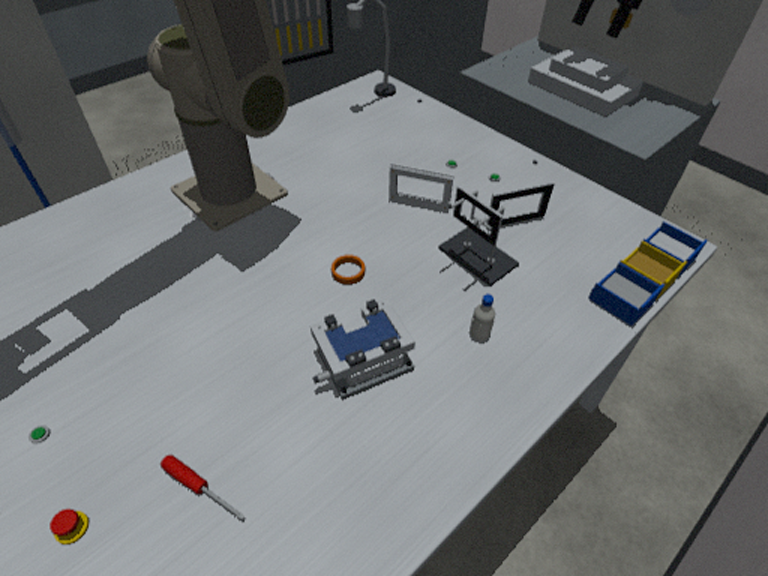

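View pics/top0.png

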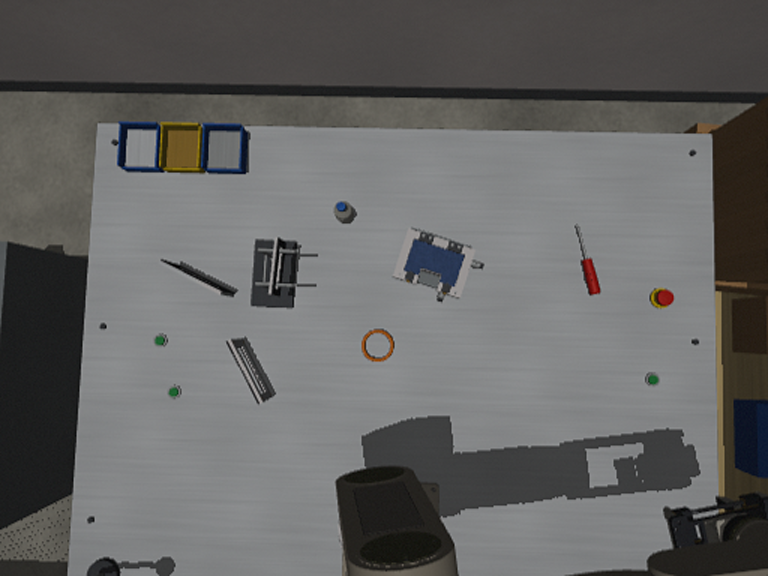

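The scene view shows three frames: one hanging on the dark-based two-prong stand at (478,215), a bare one at (420,188) and a black one at (523,205). The frame on the prongs fits the description, and the other two are look-alikes. The top view shows the stand at (275,272) with its prongs pointing right, and the nest at (436,264) with its clips on the upper side. The bottle is at (344,212), the reel at (378,345) and the driver at (588,265). I'll confirm in one enlarged composite.

```bash
cat > h.py <<'E'
from plant import *
import cv2,numpy as np
def ray(n,u,v):
    m=camera_model(n);K=m["camera_matrix"];V=m["view"];R=V[:3,:3];c=-R.T@V[:3,3]
    d=np.linalg.solve(K,[u,v,1.]);d=R.T@(d*[1,-1,-1]);return c,d
def onz(n,u,v,z):
    c,d=ray(n,u,v);return c+d*(z-c[2])/d[2]
def proj(n,P):
    m=camera_model(n);p=m["view"][:3,:3]@np.array(P)+m["view"][:3,3];q=m["camera_matrix"]@(p*[1,-1,-1]);return q[:2]/q[2]
E
python3 - <<'E'
from h import *
t=np.load("top0.npy")[:,:,::-1];s=np.load("scene0.npy")[:,:,::-1]
r=lambda i,x,y,w,h,f:cv2.resize(i[y:y+h,x:x+w],(w*f,h*f),interpolation=cv2.INTER_CUBIC)
a=r(t,155,150,65,60,6);b=r(t,258,145,68,60,6);c=r(s,250,100,130,100,3);d=r(s,200,190,90,80,3)
o=np.zeros((600,800,3),np.uint8);o[:360,:390]=a;o[:360,392:800]=b;o[360:600,:390]=c[30:270];o[360:600,400:670]=d
cv2.imwrite("pics/c1.png",np.clip(o*1.3,0,255).astype(np.uint8))
E
```

```text
(no output)
```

View pics/c1.png

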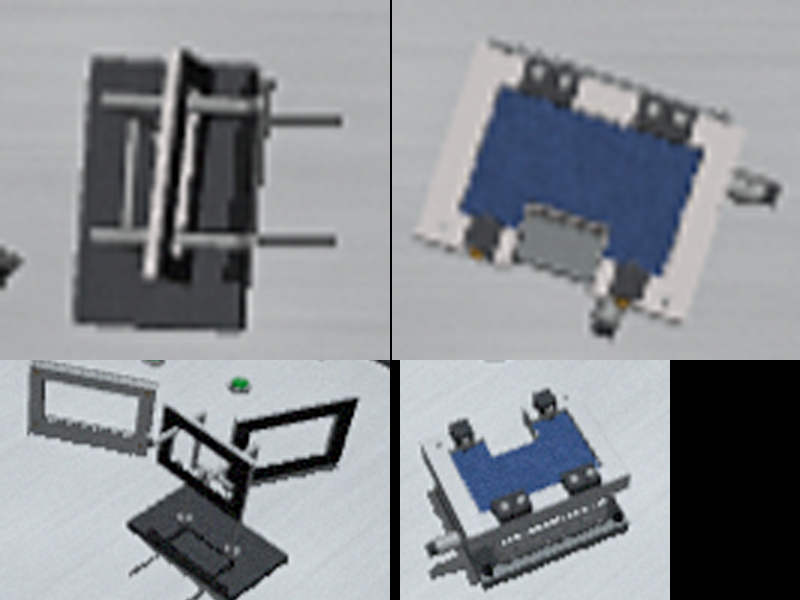

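The composite confirms it. The frame on the prongs has its top edge from crop pixel (178,50) to (150,278), its black face towards the prong tips on the right, and it is the 120 mm size to be checked by length. The nest clips are at (550,82) and (665,118), and the ball blocks are at (483,235) and (630,280).

Run:
```python
from h import *
c,_=ray("top",0,0);print("cam",c)
P=lambda n,x,y,z:onz(n,x,y,z)
a=P("top",155+178/6-.5,150+50/6-.5,.184);b=P("top",155+150/6-.5,150+278/6-.5,.184)
print("bezel ends",a,b,"len",np.linalg.norm(a-b),"mid",(a+b)/2,"dir",np.arctan2(*(a-b)[[1,0]]))
# bare top-edge blob (light) in top image
t=np.load("top0.npy").astype(int)
for q in [(342,120),(338,240)]: print("tip",P("top",155+q[0]/6-.5,150+q[1]/6-.5,.18))
for n,x0,y0,x1,y1 in [("d1",162,258,237,295),("d2",230,338,270,402)]:
    print(n,np.linalg.norm(P("top",x0/1.5,y0/1.5,.1)-P("top",x1/1.5,y1/1.5,.1)))
hsv=cv2.cvtColor(np.load("top0.npy"),cv2.COLOR_RGB2HSV)
m=cv2.inRange(hsv,(100,90,40),(130,255,255));m[:, :258]=0;m[:,326:]=0;m[:145]=0;m[205:]=0
k=cv2.findContours(m,cv2.RETR_EXTERNAL,cv2.CHAIN_APPROX_NONE)[0];k=max(k,key=cv2.contourArea)[:,0,:]
W=np.array([P("top",u,v,.066)[:2] for u,v in k])
# principal directions
r=cv2.minAreaRect((W*1000).astype(np.float32));print("blue rect",r)
ang=np.radians(r[2]);e=np.array([np.cos(ang),np.sin(ang)])
ex=max([e,-e,np.array([-e[1],e[0]]),np.array([e[1],-e[0]])],key=lambda v:v[0]);ey=np.array([-ex[1],ex[0]])
for it in range(3):
    x=W@ex;y=W@ey;cx=(x.max()+x.min())/2;cy=(y.max()+y.min())/2
    L=[]
    for s in(1,-1):
        sel=(s*(y-cy)>50e-3)&(np.abs(x-cx)<22e-3);f=np.polyfit(x[sel],y[sel],1);L.append((f[0],np.polyval(f,cx),sel.sum()))
    sl=np.mean([l[0] for l in L]);th=np.arctan2(ex[1],ex[0])+np.arctan(sl);ex=np.array([np.cos(th),np.sin(th)]);ey=np.array([-ex[1],ex[0]])
print("heading",th,L,"width",L[0][1]-L[1][1])
x=W@ex;y=W@ey;cy=(L[0][1]+L[1][1])/2
for lo,hi in[(-14,14),(-60,-54),(54,60)]:
    sel=(y-cy>lo/1e3)&(y-cy<hi/1e3);print(lo,"x range",x[sel].min(),x[sel].max())
cy=(L[0][1]+L[1][1])/2;print("cy",cy,"ex",ex)
for f in((x[np.abs(y-cy)<.012]).max(),): print("seat if back edge=wall",ex*(f-.038)+ey*cy)
np.save("nest.npy",[th,cy])
print("cam along ey",c[:2]@ey-cy)
```

```text
cam [ 0.46071002 -0.01514835  1.39892685]
bezel ends [0.64435493 0.25127781 0.184     ] [0.5246838  0.26115419 0.184     ] len 0.12007798640354335 mid [0.58451936 0.256216   0.184     ] dir -0.08234279242937248
tip [0.60987781 0.1646022  0.18      ]
tip [0.546981   0.16454803 0.18      ]
d1 0.1899553550025804
d2 0.16649626803110926
blue rect ((611.9019165039062, -84.43933868408203), (118.55579376220703, 76.01615905761719), 72.75920867919922)
heading -0.30473236061623354 [(np.float64(-0.002995056153975851), np.float64(0.16115027315265176), np.int64(12)), (np.float64(0.0029948964819270095), np.float64(0.045019245621169185), np.int64(13))] width 0.11613102753148258
-14 x range 0.5904788324369479 0.6447861684649608
-60 x range 0.5723253251992839 0.6459424611389316
54 x range 0.5708235303021845 0.6436253374202408
cy 0.10308475938691047 ex [ 0.95392729 -0.30003788]
seat if back edge=wall [ 0.60975922 -0.08372347]
cam along ey 0.020695274785083664
```

The lengths identify it: the frame on the prongs measures 120.1 mm, and the look-alikes 190 and 166 mm. The nest seat is near (0.6116, -0.0843) with heading -0.305. Next I'll plan the approach.

```bash
cat > p.py <<'E'
import sys,json
from h import *
from scipy.spatial.transform import Rotation as Ro
def pose():
    s=read_state();R=Ro.from_rotvec(s["orientation"]).as_matrix();return s,s["tool_pos"],np.arctan2(R[1,0],R[0,0]),R
def plan(tgt,h1,n,polar=True):
    s,p,h,R=pose();h1=h+(h1-h+np.pi)%(2*np.pi)-np.pi if not polar=="raw" else h1
    r0,f0=np.hypot(*p[:2]),np.arctan2(p[1],p[0]);r1,f1=np.hypot(*tgt[:2]),np.arctan2(tgt[1],tgt[0])
    rows=[];prev=p
    for i in range(1,n+1):
        a=i/n
        if polar: r=r0+a*(r1-r0);f=f0+a*(f1-f0);q=np.array([r*np.cos(f),r*np.sin(f),p[2]+a*(tgt[2]-p[2])])
        else: q=p+a*(np.array(tgt)-p)
        d=q-prev;hh=h+(i-1)/n*(h1-h);c,sn=np.cos(hh),np.sin(hh)
        rows.append(dict(dx=round(c*d[0]+sn*d[1],4),dy=round(sn*d[0]-c*d[1],4),dz=round(-d[2],4),yaw=round(-(h1-h)/n,4)));prev=q
    print(np.round(p,4),round(h,4));
    for i in range(0,n,8):print(json.dumps(rows[i:i+8]))
if __name__=="__main__":
    a=[float(x) for x in sys.argv[1:6]];plan(a[:3],a[3],int(a[4]),len(sys.argv)<7)
E
python3 p.py .5845 .256 .26 3.059 24
```

```text
[ 0.1354 -0.5839  0.1936] 0.2278
[{"dx": 0.0439, "dy": -0.0, "dz": -0.0028, "yaw": -0.118}, {"dx": 0.044, "dy": 0.002, "dz": -0.0028, "yaw": -0.118}, {"dx": 0.044, "dy": 0.0039, "dz": -0.0028, "yaw": -0.118}, {"dx": 0.0439, "dy": 0.0059, "dz": -0.0028, "yaw": -0.118}, {"dx": 0.0437, "dy": 0.0079, "dz": -0.0028, "yaw": -0.118}, {"dx": 0.0434, "dy": 0.0099, "dz": -0.0028, "yaw": -0.118}, {"dx": 0.043, "dy": 0.0118, "dz": -0.0028, "yaw": -0.118}, {"dx": 0.0426, "dy": 0.0138, "dz": -0.0028, "yaw": -0.118}]
[{"dx": 0.042, "dy": 0.0157, "dz": -0.0028, "yaw": -0.118}, {"dx": 0.0414, "dy": 0.0176, "dz": -0.0028, "yaw": -0.118}, {"dx": 0.0407, "dy": 0.0195, "dz": -0.0028, "yaw": -0.118}, {"dx": 0.0399, "dy": 0.0214, "dz": -0.0028, "yaw": -0.118}, {"dx": 0.039, "dy": 0.0232, "dz": -0.0028, "yaw": -0.118}, {"dx": 0.038, "dy": 0.025, "dz": -0.0028, "yaw": -0.118}, {"dx": 0.0369, "dy": 0.0267, "dz": -0.0028, "yaw": -0.118}, {"dx": 0.0358, "dy": 0.0284, "dz": -0.0028, "yaw": -0.118}]
[{"dx": 0.0346, "dy": 0.0301, "dz": -0.0028, "yaw": -0.118}, {"dx": 0.0333, "dy": 0.0316, "dz": -0.0028, "yaw": -0.118}, {"dx": 0.0319, "dy": 0.0332, "dz": -0.0028, "yaw": -0.118}, {"dx": 0.0305, "dy": 0.0347, "dz": -0.0028, "yaw": -0.118}, {"dx": 0.029, "dy": 0.0361, "dz": -0.0028, "yaw": -0.118}, {"dx": 0.0274, "dy": 0.0374, "dz": -0.0028, "yaw": -0.118}, {"dx": 0.0258, "dy": 0.0387, "dz": -0.0028, "yaw": -0.118}, {"dx": 0.0241, "dy": 0.0399, "dz": -0.0028, "yaw": -0.118}]
```

Call:
carry_out --moves '[{"dx": 0.044, "dy": 0, "dz": -0.01, "yaw": -0.118, "jaw": 0.093}, {"dx": 0.044, "dy": 0.002, "dz": -0.01, "yaw": -0.118}, {"dx": 0.044, "dy": 0.004, "dz": -0.01, "yaw": -0.118}, {"dx": 0.044, "dy": 0.006, "dz": -0.01, "yaw": -0.118}, {"dx": 0.044, "dy": 0.008, "dz": -0.01, "yaw": -0.118}, {"dx": 0.043, "dy": 0.01, "dz": -0.01, "yaw": -0.118}, {"dx": 0.043, "dy": 0.012, "dz": -0.007, "yaw": -0.118}, {"dx": 0.043, "dy": 0.014, "dz": 0, "yaw": -0.118}]'

```text
invalid input at $.moves[1]: expected keys jaw, dx, dy, dz, yaw
```

Call:
carry_out --moves '[{"dx": 0.042, "dy": 0.016, "dz": 0, "yaw": -0.118}, {"dx": 0.041, "dy": 0.018, "dz": 0, "yaw": -0.118}, {"dx": 0.041, "dy": 0.0195, "dz": 0, "yaw": -0.118}, {"dx": 0.04, "dy": 0.0215, "dz": 0, "yaw": -0.118}, {"dx": 0.039, "dy": 0.023, "dz": 0, "yaw": -0.118}, {"dx": 0.038, "dy": 0.025, "dz": 0, "yaw": -0.118}, {"dx": 0.037, "dy": 0.027, "dz": 0, "yaw": -0.118}, {"dx": 0.036, "dy": 0.0285, "dz": 0, "yaw": -0.118}]'

```text
invalid input at $.moves[0]: expected keys jaw, dx, dy, dz, yaw
```

Call:
carry_out --moves '[{"dx": 0.035, "dy": 0.03, "dz": 0, "yaw": -0.118}, {"dx": 0.033, "dy": 0.032, "dz": 0, "yaw": -0.118}, {"dx": 0.032, "dy": 0.033, "dz": 0, "yaw": -0.118}, {"dx": 0.03, "dy": 0.035, "dz": 0, "yaw": -0.118}, {"dx": 0.029, "dy": 0.036, "dz": 0, "yaw": -0.118}, {"dx": 0.027, "dy": 0.037, "dz": 0, "yaw": -0.118}, {"dx": 0.026, "dy": 0.039, "dz": 0, "yaw": -0.118}, {"dx": 0.024, "dy": 0.04, "dz": 0, "yaw": -0.118}]'

```text
invalid input at $.moves[0]: expected keys jaw, dx, dy, dz, yaw
```

```bash
python3 p.py .5845 .256 .164 3.059 3 c; python3 -c "
from plant import *
print(read_state())"
```

```text
[ 0.1354 -0.5839  0.1936] 0.2278
[{"dx": 0.209, "dy": -0.2389, "dz": 0.0099, "yaw": -0.9437}, {"dx": 0.3162, "dy": 0.0291, "dz": 0.0099, "yaw": -0.9437}, {"dx": 0.162, "dy": 0.2731, "dz": 0.0099, "yaw": -0.9437}]
{'t': 0.1, 'q': array([-1.42841139e+00,  1.31088790e-01,  1.48919143e+00, -1.33342492e-05,
        1.52298227e+00, -8.53868179e-02]), 'dq': array([-0.00041943, -0.00341244, -0.00247003,  0.00035239,  0.00110465,
        0.00083297]), 'joint_torque': array([ 1.23225229e-03, -5.61339104e+01, -4.93097878e+01,  7.71631440e-02,
        2.91065115e-02, -5.32787681e-05]), 'tool_pos': array([ 0.13542915, -0.58394281,  0.19357893]), 'orientation': array([-3.11958337e+00, -3.56821498e-01,  9.56032104e-05]), 'force': array([-0.12563082, -0.56523614,  0.1030251 ]), 'wrist_torque': array([0.00865055, 0.01672216, 0.00517411]), 'gripper_force': 0.0, 'opening': 0.09257713143622032}
```

All five keys are needed in every row, so I'll add them.

Call:
carry_out --moves '[{"jaw": 0.093, "dx": 0.044, "dy": 0, "dz": -0.01, "yaw": -0.118}, {"jaw": 0.093, "dx": 0.044, "dy": 0.002, "dz": -0.01, "yaw": -0.118}, {"jaw": 0.093, "dx": 0.044, "dy": 0.004, "dz": -0.01, "yaw": -0.118}, {"jaw": 0.093, "dx": 0.044, "dy": 0.006, "dz": -0.01, "yaw": -0.118}, {"jaw": 0.093, "dx": 0.044, "dy": 0.008, "dz": -0.01, "yaw": -0.118}, {"jaw": 0.093, "dx": 0.043, "dy": 0.01, "dz": -0.01, "yaw": -0.118}, {"jaw": 0.093, "dx": 0.043, "dy": 0.012, "dz": -0.007, "yaw": -0.118}, {"jaw": 0.093, "dx": 0.043, "dy": 0.014, "dz": 0, "yaw": -0.118}]'

```text
t: 1.1
tool_pos: [0.447, -0.4207, 0.2618]
orientation: [2.614, 1.742, 0.0]
force: [1.0, 0.0, -0.0]
opening: 0.0931
gripper_force: 0.0
```

Call:
carry_out --moves '[{"jaw": 0.093, "dx": 0.042, "dy": 0.016, "dz": 0, "yaw": -0.118}, {"jaw": 0.093, "dx": 0.041, "dy": 0.018, "dz": 0, "yaw": -0.118}, {"jaw": 0.093, "dx": 0.041, "dy": 0.0195, "dz": 0, "yaw": -0.118}, {"jaw": 0.093, "dx": 0.04, "dy": 0.0215, "dz": 0, "yaw": -0.118}, {"jaw": 0.093, "dx": 0.039, "dy": 0.023, "dz": 0, "yaw": -0.118}, {"jaw": 0.093, "dx": 0.038, "dy": 0.025, "dz": 0, "yaw": -0.118}, {"jaw": 0.093, "dx": 0.037, "dy": 0.027, "dz": 0, "yaw": -0.118}, {"jaw": 0.093, "dx": 0.036, "dy": 0.0285, "dz": 0, "yaw": -0.118}]'

```text
t: 2.1
tool_pos: [0.6177, -0.1062, 0.2608]
orientation: [-1.536, -2.739, 0.0]
force: [0.1, -0.6, 0.4]
opening: 0.093
gripper_force: 0.0
```

Call:
carry_out --moves '[{"jaw": 0.093, "dx": 0.035, "dy": 0.03, "dz": 0, "yaw": -0.118}, {"jaw": 0.093, "dx": 0.033, "dy": 0.032, "dz": 0, "yaw": -0.118}, {"jaw": 0.093, "dx": 0.032, "dy": 0.033, "dz": 0, "yaw": -0.118}, {"jaw": 0.093, "dx": 0.03, "dy": 0.035, "dz": 0, "yaw": -0.118}, {"jaw": 0.093, "dx": 0.029, "dy": 0.036, "dz": 0, "yaw": -0.118}, {"jaw": 0.093, "dx": 0.027, "dy": 0.037, "dz": 0, "yaw": -0.118}, {"jaw": 0.093, "dx": 0.026, "dy": 0.039, "dz": 0, "yaw": -0.118}, {"jaw": 0.093, "dx": 0.024, "dy": 0.04, "dz": 0, "yaw": -0.118}]'

```text
t: 3.1
tool_pos: [0.5858, 0.2568, 0.2607]
orientation: [-0.122, -3.138, 0.001]
force: [0.8, -0.6, 0.0]
opening: 0.0931
gripper_force: 0.0
```

```bash
python3 p.py .5845 .256 .164 3.059 3 c; python3 -c "
from plant import *
s=read_state();print(s['t'],s['q'])"
```

```text
[0.5858 0.2568 0.2607] 3.0637
[{"dx": 0.0004, "dy": -0.0003, "dz": 0.0322, "yaw": 0.0016}, {"dx": 0.0004, "dy": -0.0003, "dz": 0.0322, "yaw": 0.0016}, {"dx": 0.0004, "dy": -0.0003, "dz": 0.0322, "yaw": 0.0016}]
3.1 [ 3.33056923e-01  2.22342265e-01  1.26600392e+00  9.69173356e-06
  1.65437374e+00 -1.15984510e+00]
```

Call:
carry_out --moves '[{"jaw": 0.093, "dx": 0.001, "dy": -0.001, "dz": 0.03, "yaw": 0.003}, {"jaw": 0.093, "dx": 0, "dy": 0, "dz": 0.03, "yaw": 0}, {"jaw": 0.093, "dx": 0, "dy": 0, "dz": 0.02, "yaw": 0}, {"jaw": 0.093, "dx": 0, "dy": 0, "dz": 0.0165, "yaw": 0}, {"jaw": 0.02, "dx": 0, "dy": 0, "dz": 0, "yaw": 0}, {"jaw": 0.02, "dx": 0, "dy": 0, "dz": 0, "yaw": 0}, {"jaw": 0.02, "dx": 0, "dy": 0, "dz": 0, "yaw": 0}, {"jaw": 0.02, "dx": 0, "dy": 0, "dz": 0, "yaw": 0}]' --grip_force 15

```text
t: 4.1
tool_pos: [0.586, 0.2547, 0.166]
orientation: [0.133, 3.137, 0.001]
force: [0.3, -0.0, 0.3]
opening: 0.0576
gripper_force: 0.0
```

Call:
carry_out --moves '[{"jaw": 0.012, "dx": 0, "dy": 0, "dz": 0, "yaw": 0}, {"jaw": 0.004, "dx": 0, "dy": 0, "dz": 0, "yaw": 0}, {"jaw": 0.0, "dx": 0, "dy": 0, "dz": 0, "yaw": 0}, {"jaw": 0.0, "dx": 0, "dy": 0, "dz": 0, "yaw": 0}]'

```text
t: 4.6
tool_pos: [0.5854, 0.2546, 0.165]
orientation: [-0.133, -3.139, -0.0]
force: [-0.0, -1.3, -0.3]
opening: 0.0174
gripper_force: 0.0
```

Run:
```python
from h import *
r=lambda i,x,y,w,h,f:cv2.resize(i[y:y+h,x:x+w],(w*f,h*f),interpolation=cv2.INTER_CUBIC)
s=read_camera("scene")[:,:,::-1];t=read_camera("top")[:,:,::-1]
cv2.imwrite("pics/g1.png",np.hstack([r(s,260,90,100,120,4),r(t,130,110,100,120,4)]))
```

```text
(no output)
```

View pics/g1.png

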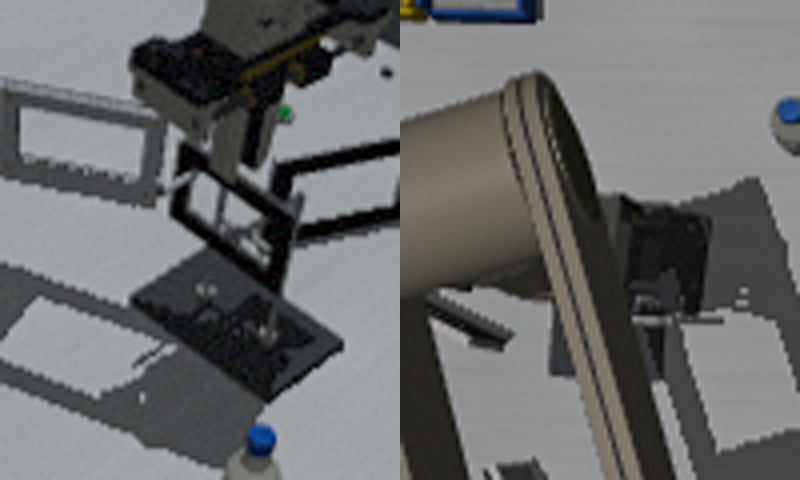

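The picture shows the fingers straddling the top bar at (240,165). The opening of 17 mm is still closing, so I'll finish the grip and then lift.

Call:
carry_out --moves '[{"jaw": 0, "dx": 0, "dy": 0, "dz": 0, "yaw": 0}, {"jaw": 0, "dx": 0, "dy": 0, "dz": 0, "yaw": 0}, {"jaw": 0, "dx": 0, "dy": 0, "dz": 0, "yaw": 0}]'

```text
t: 5.08
tool_pos: [0.5855, 0.2545, 0.1651]
orientation: [0.133, 3.139, 0.0]
force: [-0.6, -0.3, 0.1]
opening: 0.0009
gripper_force: 0.0
```

Call:
carry_out --moves '[{"jaw": 0, "dx": 0, "dy": 0, "dz": -0.01, "yaw": 0}, {"jaw": 0, "dx": 0, "dy": 0, "dz": -0.02, "yaw": 0}, {"jaw": 0, "dx": 0, "dy": 0, "dz": -0.015, "yaw": 0}]'

```text
t: 5.45
tool_pos: [0.5862, 0.2548, 0.2128]
orientation: [0.133, 3.136, 0.001]
force: [0.8, -0.5, 0.2]
opening: 0.0005
gripper_force: 0.0
```

The jaws closed on nothing, so my estimate of the bar is off. I'll check it against the scene view by casting rays.

Run:
```python
from h import *
print("scene rays z=.184",onz("scene",304,126,.184),onz("scene",335,145,.184))
for P in [(.644,.251,.184),(.525,.261,.184),(.634,.251,.108),(.585,.2545,.165)]: print(P,proj("scene",P),proj("top",P))
s=read_camera("scene")[:,:,::-1]
x,y,w,h,f=270,90,90,90,6
cv2.imwrite("pics/g2.png",cv2.resize(np.clip(s[y:y+h,x:x+w]*1.6,0,255).astype(np.uint8),(w*f,h*f),interpolation=cv2.INTER_CUBIC))
```

```text
scene rays z=.184 [0.53110852 0.24954564 0.184     ] [0.6520407  0.24995013 0.184     ]
(0.644, 0.251, 0.184) [333.06200297 143.51104229] [184.25028015 157.94725015]
(0.525, 0.261, 0.184) [304.98588316 123.57500729] [179.55331623 195.73314249]
(0.634, 0.251, 0.108) [326.19964749 160.76855232] [188.97158085 164.440811  ]
(0.585, 0.2545, 0.165) [317.51605979 138.45418412] [183.69080985 177.26067469]
```

View pics/g2.png

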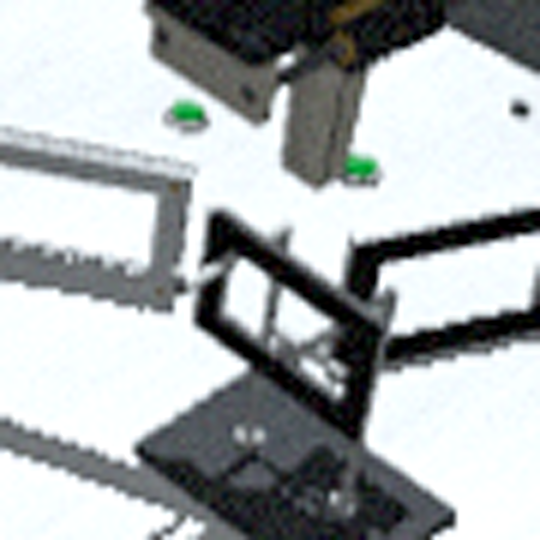

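Run:
```python
from h import *
for z in (.2128,.232): print(z,proj("scene",(.586,.2548,z)))
t=read_camera("top")[:,:,::-1];np.save("t2.npy",t)
# tip corner seen at scene px (323,121.3), finger width along world x 15mm
for z in(.2128,.222,.232): print(z,onz("scene",323,121.3,z))
```

```text
0.2128 [320.1740233  125.95787271]
0.232 [321.16143173 120.64630782]
0.2128 [0.57702732 0.27866952 0.2128    ]
0.222 [0.58402039 0.26799438 0.222     ]
0.232 [0.59162154 0.25639097 0.232     ]
```

The scene view puts the real fingertips about 20 mm above the reported TCP, so the jaws shut just above the bar, which hasn't moved. I'll open, go about 22 mm deeper and grip again.

Call:
carry_out --moves '[{"jaw": 0.05, "dx": 0, "dy": 0, "dz": 0, "yaw": 0}, {"jaw": 0.05, "dx": 0, "dy": 0, "dz": 0, "yaw": 0}, {"jaw": 0.05, "dx": 0, "dy": 0, "dz": 0, "yaw": 0}, {"jaw": 0.05, "dx": 0, "dy": 0, "dz": 0, "yaw": 0}, {"jaw": 0.05, "dx": 0, "dy": 0, "dz": 0.01, "yaw": 0}, {"jaw": 0.05, "dx": 0, "dy": 0, "dz": 0.02, "yaw": 0}, {"jaw": 0.05, "dx": 0, "dy": 0, "dz": 0.02, "yaw": 0}, {"jaw": 0.05, "dx": 0, "dy": 0, "dz": 0.02, "yaw": 0}]'

```text
t: 6.55
tool_pos: [0.5847, 0.2543, 0.1376]
orientation: [-0.133, -3.137, 0.001]
force: [0.4, 1.1, 0.4]
opening: 0.0501
gripper_force: 0.0
```

Call:
carry_out --moves '[{"jaw": 0, "dx": 0, "dy": 0, "dz": 0, "yaw": 0}, {"jaw": 0, "dx": 0, "dy": 0, "dz": 0, "yaw": 0}, {"jaw": 0, "dx": 0, "dy": 0, "dz": 0, "yaw": 0}, {"jaw": 0, "dx": 0, "dy": 0, "dz": 0, "yaw": 0}, {"jaw": 0, "dx": 0, "dy": 0, "dz": 0, "yaw": 0}]'

```text
t: 7.18
tool_pos: [0.5858, 0.2547, 0.1408]
orientation: [0.133, 3.138, 0.001]
force: [-0.1, 0.3, 2.0]
opening: 0.0091
gripper_force: 15.0
```

Call:
carry_out --moves '[{"jaw": 0, "dx": 0, "dy": 0, "dz": -0.01, "yaw": 0}, {"jaw": 0, "dx": 0, "dy": 0, "dz": -0.02, "yaw": 0}, {"jaw": 0, "dx": 0, "dy": 0, "dz": -0.015, "yaw": 0}, {"jaw": 0, "dx": 0, "dy": -0.02, "dz": 0, "yaw": 0}, {"jaw": 0, "dx": 0, "dy": -0.04, "dz": 0, "yaw": 0}, {"jaw": 0, "dx": 0, "dy": -0.04, "dz": 0, "yaw": 0}]'

```text
t: 7.92
tool_pos: [0.5771, 0.1535, 0.1861]
orientation: [0.132, 3.138, -0.0]
force: [0.9, -0.9, -1.4]
opening: 0.0088
gripper_force: 15.0
```

Run:
```python
from h import *
from p import pose
s,p,h,R=pose();print(s['t'],p,h,s['force'],s['opening'])
im=read_camera("scene")[:,:,::-1]
x,y,w,h,f=240,70,120,110,5
cv2.imwrite("pics/g3.png",cv2.resize(np.clip(im[y:y+h,x:x+w]*1.6,0,255).astype(np.uint8),(w*f,h*f),interpolation=cv2.INTER_CUBIC))
```

```text
7.925 [0.57710221 0.15348606 0.18605682] 3.0573462150103796 [ 0.91306063 -0.90432272 -1.38588412] 0.008771679104170736
```

View pics/g3.png

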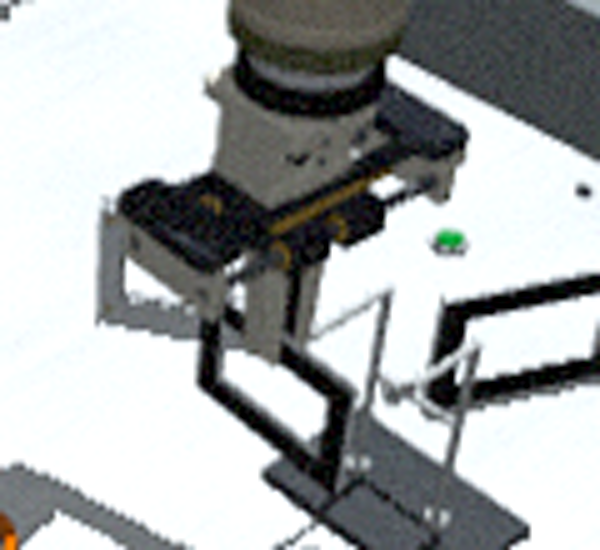

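The bezel hangs squarely in the grip, clear of the prongs: black face towards the camera, finger tip at (262,355), lower corner at (335,485). Next I'll go to the nest.

```bash
python3 p.py .6350 -.0917 .16 1.266 12
```

```text
[0.5771 0.1487 0.1861] 3.0547
[{"dx": -0.0098, "dy": -0.0175, "dz": 0.0022, "yaw": 0.1491}, {"dx": -0.0119, "dy": -0.0163, "dz": 0.0022, "yaw": 0.1491}, {"dx": -0.0137, "dy": -0.015, "dz": 0.0022, "yaw": 0.1491}, {"dx": -0.0155, "dy": -0.0134, "dz": 0.0022, "yaw": 0.1491}, {"dx": -0.017, "dy": -0.0116, "dz": 0.0022, "yaw": 0.1491}, {"dx": -0.0183, "dy": -0.0096, "dz": 0.0022, "yaw": 0.1491}, {"dx": -0.0194, "dy": -0.0075, "dz": 0.0022, "yaw": 0.1491}, {"dx": -0.0203, "dy": -0.0052, "dz": 0.0022, "yaw": 0.1491}]
[{"dx": -0.0209, "dy": -0.0029, "dz": 0.0022, "yaw": 0.1491}, {"dx": -0.0212, "dy": -0.0005, "dz": 0.0022, "yaw": 0.1491}, {"dx": -0.0212, "dy": 0.002, "dz": 0.0022, "yaw": 0.1491}, {"dx": -0.021, "dy": 0.0044, "dz": 0.0022, "yaw": 0.1491}]
```

Call:
carry_out --moves '[{"jaw": 0, "dx": -0.01, "dy": -0.0175, "dz": 0, "yaw": 0.149}, {"jaw": 0, "dx": -0.012, "dy": -0.0165, "dz": 0, "yaw": 0.149}, {"jaw": 0, "dx": -0.014, "dy": -0.015, "dz": 0, "yaw": 0.149}, {"jaw": 0, "dx": -0.0155, "dy": -0.0135, "dz": 0, "yaw": 0.149}, {"jaw": 0, "dx": -0.017, "dy": -0.0115, "dz": 0, "yaw": 0.149}, {"jaw": 0, "dx": -0.018, "dy": -0.0095, "dz": 0, "yaw": 0.149}, {"jaw": 0, "dx": -0.0195, "dy": -0.0075, "dz": 0, "yaw": 0.149}, {"jaw": 0, "dx": -0.02, "dy": -0.005, "dz": 0, "yaw": 0.149}]' --grip_force 15

```text
t: 8.98
tool_pos: [0.6274, -0.002, 0.1861]
orientation: [1.878, 2.517, 0.001]
force: [-0.3, 0.2, -1.8]
opening: 0.0089
gripper_force: 15.0
```

Call:
carry_out --moves '[{"jaw": 0, "dx": -0.021, "dy": -0.003, "dz": 0, "yaw": 0.149}, {"jaw": 0, "dx": -0.021, "dy": 0, "dz": 0, "yaw": 0.149}, {"jaw": 0, "dx": -0.021, "dy": 0.002, "dz": 0, "yaw": 0.149}, {"jaw": 0, "dx": -0.021, "dy": 0.0045, "dz": 0, "yaw": 0.149}, {"jaw": 0, "dx": 0, "dy": 0, "dz": 0, "yaw": 0}]'

```text
t: 9.6
tool_pos: [0.6365, -0.0868, 0.1858]
orientation: [2.531, 1.859, 0.0]
force: [0.1, -0.3, -0.4]
opening: 0.0088
gripper_force: 15.0
```

```bash
python3 p.py .6350 -.0917 .113 1.266 3 c;python3 - <<'E'
from h import *
im=read_camera("scene");np.save("s3.npy",im);im=im[:,:,::-1]
x,y,w,h,f=200,110,110,140,4
a=cv2.resize(np.clip(im[y:y+h,x:x+w]*1.5,0,255).astype(np.uint8),(w*f,h*f),interpolation=cv2.INTER_CUBIC)
t=read_camera("top")[:,:,::-1];x,y,w,h,f=250,130,85,140,4
b=cv2.resize(np.clip(t[y:y+h,x:x+w]*1.5,0,255).astype(np.uint8),(w*f,h*f),interpolation=cv2.INTER_CUBIC)
cv2.imwrite("pics/g4.png",np.hstack([a,b]))
E
```

```text
[ 0.6365 -0.0868  0.1858] 1.2669
[{"dx": -0.0017, "dy": 0.0, "dz": 0.0243, "yaw": 0.0003}, {"dx": -0.0017, "dy": 0.0, "dz": 0.0243, "yaw": 0.0003}, {"dx": -0.0017, "dy": 0.0, "dz": 0.0243, "yaw": 0.0003}]
```

View pics/g4.png

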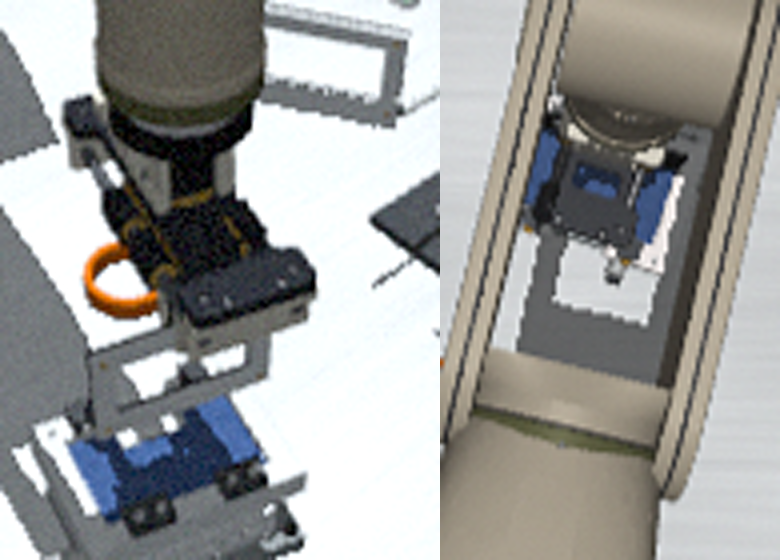

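The picture shows the bezel upright over the nest, with the bare face towards the clip side. Its lower corners are at crop pixels (95,437) and (270,375). I'll work out where it lies along the pocket.

Run:
```python
from h import *
th=-.3047;ex=np.array([np.cos(th),np.sin(th)]);ey=np.array([-ex[1],ex[0]]);seat=ex*.6087+ey*.1031
tcp=np.array([.6365,-.0868])
print("tcp nest",ex@(tcp-seat),ey@(tcp-seat))
for u,v in[(223.4,218.9),(267.2,203.4)]:
    q=onz("scene",u,v,.153)[:2];print(ex@(q-seat),ey@(q-seat))
for nm,u,v,z in [("pocket L end far corner",200+112/4-.4,110+518/4-.4,.066),("pocket R far",200+265/4-.4,110+455/4-.4,.066)]:
    q=onz("scene",u,v,z)[:2];print(nm,ex@(q-seat),ey@(q-seat))
```

```text
tcp nest 0.024521507230689656 0.005052728955369314
0.02997273051887805 -0.058973205863657646
0.03100406833007311 0.0631083307149571
pocket L end far corner 0.03386786354375989 -0.05359017114743295
pocket R far 0.03034903705041642 0.06291635581052517
```

Call:
carry_out --moves '[{"jaw": 0, "dx": -0.003, "dy": 0, "dz": 0.025, "yaw": 0}, {"jaw": 0, "dx": 0, "dy": 0, "dz": 0.03, "yaw": 0}, {"jaw": 0, "dx": 0, "dy": 0, "dz": 0.018, "yaw": 0}, {"jaw": 0, "dx": 0, "dy": 0, "dz": 0.004, "yaw": 0}, {"jaw": 0, "dx": 0, "dy": 0, "dz": 0, "yaw": 0}]'

```text
t: 10.32
tool_pos: [0.636, -0.0876, 0.1089]
orientation: [2.529, 1.863, 0.001]
force: [-0.3, -0.1, -0.7]
opening: 0.0089
gripper_force: 15.0
```

```bash
cat > n.py <<'E'
from h import *
from p import pose
th=-.3047;ex=np.array([np.cos(th),np.sin(th)]);ey=np.array([-ex[1],ex[0]]);seat=ex*.6087+ey*.1031
s,p,h,R=pose();d=p[:2]-seat;f=s['force'];m=s['wrist_torque']
print("t %.2f nest x %.1f y %.1f z %.1f mm h %.4f"%(s['t'],1e3*ex@d,1e3*ey@d,1e3*p[2],h),"F nest",np.round([ex@f[:2],ey@f[:2],f[2]],1),"M",np.round([ex@m[:2],ey@m[:2],m[2]],3),"op %.4f g %.1f"%(s['opening'],s['gripper_force']))
E
python3 n.py
```

```text
t 10.32 nest x 24.3 y 4.2 z 108.9 mm h 1.2697 F nest [-0.3 -0.2 -0.7] M [ 0.003 -0.14   0.   ] op 0.0089 g 15.0
```

Call:
carry_out --moves '[{"jaw": 0, "dx": 0, "dy": 0, "dz": 0.0015, "yaw": 0}, {"jaw": 0, "dx": 0, "dy": 0, "dz": 0.0015, "yaw": 0}, {"jaw": 0, "dx": 0, "dy": 0, "dz": 0.0015, "yaw": 0}, {"jaw": 0, "dx": 0, "dy": 0, "dz": 0, "yaw": 0}]'

```text
t: 10.82
tool_pos: [0.6377, -0.0884, 0.1073]
orientation: [2.527, 1.86, 0.005]
force: [-2.0, -0.3, 12.9]
opening: 0.0089
gripper_force: 15.1
```

```bash
python3 n.py
```

```text
t 10.82 nest x 26.2 y 3.8 z 107.3 mm h 1.2688 F nest [-1.8 -0.9 12.9] M [-0.174  0.525 -0.001] op 0.0089 g 15.1
```

Run:
```python
from h import *
im=read_camera("scene");np.save("s5.npy",im);im=im[:,:,::-1]
x,y,w,h,f=205,165,90,90,6
cv2.imwrite("pics/g5.png",cv2.resize(np.clip(im[y:y+h,x:x+w]*1.5,0,255).astype(np.uint8),(w*f,h*f),interpolation=cv2.INTER_CUBIC))
```

```text
(no output)
```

View pics/g5.png

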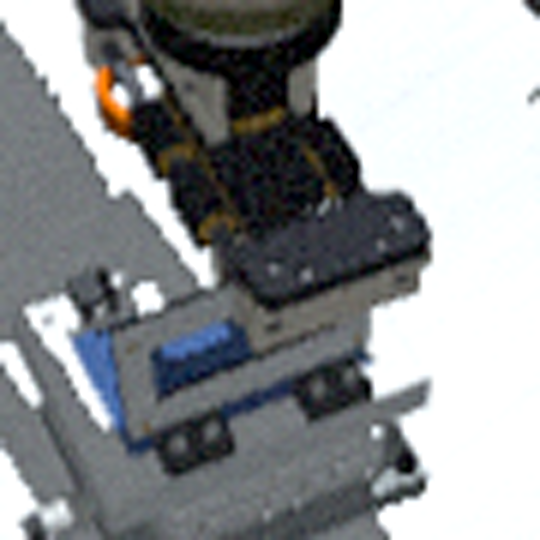

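Run:
```python
from n import *
px=lambda a,b:(205+a/6-.4,165+b/6-.4)
for nm,a,b in[("BL",134,441),("BR",366,357),("TL",110,333)]:
    for z in(.066,.0745,.15):
        q=onz("scene",*px(a,b),z)[:2]-seat;print(nm,z,np.round([1e3*ex@q,1e3*ey@q],1))
for P in[(30.5,-60),(30.5,60)]:
  for z in(.066,.0745,.142,.150):
    w=seat+ex*P[0]/1e3+ey*P[1]/1e3;u=proj("scene",[*w,z]);print(P,z,np.round(((u-[205,165])+.4)*6))
```

```text
t 10.88 nest x 26.1 y 3.8 z 107.3 mm h 1.2687 F nest [-2.  -0.9 12.4] M [-0.16   0.437  0.039] op 0.0090 g 15.1
BL 0.066 [ 30.1 -54. ]
BL 0.0745 [ 35.7 -55.8]
BL 0.15 [ 85.1 -72.4]
BR 0.066 [32.4 61.1]
BR 0.0745 [37.9 58. ]
BR 0.15 [87.1 30.4]
TL 0.066 [-30.7 -41. ]
TL 0.0745 [-24.4 -43. ]
TL 0.15 [ 30.8 -60.7]
(30.5, -60) 0.066 [122. 446.]
(30.5, -60) 0.0745 [121. 435.]
(30.5, -60) 0.142 [112. 344.]
(30.5, -60) 0.15 [111. 332.]
(30.5, 60) 0.066 [362. 355.]
(30.5, 60) 0.0745 [363. 344.]
(30.5, 60) 0.142 [368. 250.]
(30.5, 60) 0.15 [368. 239.]
```

The -y end looks about 8 mm high, on the rim, with the +y end down in the pocket. The moment's sign agrees, so I'll ease the pressure and feel towards +y.

Call:
carry_out --moves '[{"jaw": 0, "dx": 0, "dy": 0, "dz": -0.002, "yaw": 0}, {"jaw": 0, "dx": 0.0007, "dy": 0, "dz": 0, "yaw": 0}, {"jaw": 0, "dx": 0.0008, "dy": 0, "dz": 0, "yaw": 0}, {"jaw": 0, "dx": 0, "dy": 0, "dz": 0, "yaw": 0}]'

```text
t: 11.38
tool_pos: [0.637, -0.0879, 0.1074]
orientation: [2.528, 1.859, 0.001]
force: [-1.4, -4.8, 7.4]
opening: 0.0092
gripper_force: 15.0
```

```bash
python3 n.py
```

```text
t 11.38 nest x 25.3 y 4.1 z 107.4 mm h 1.2682 F nest [ 0.1 -5.   7.4] M [-0.87   0.094 -0.016] op 0.0092 g 15.0
```

Call:
carry_out --moves '[{"jaw": 0, "dx": -0.0015, "dy": 0, "dz": -0.003, "yaw": 0}, {"jaw": 0, "dx": 0, "dy": 0, "dz": 0, "yaw": 0}, {"jaw": 0, "dx": 0, "dy": 0, "dz": 0, "yaw": 0}]'

```text
t: 11.75
tool_pos: [0.6352, -0.0876, 0.108]
orientation: [-2.53, -1.862, 0.001]
force: [-0.1, 0.7, -1.1]
opening: 0.009
gripper_force: 15.0
```

```bash
python3 n.py
```

```text
t 11.75 nest x 23.6 y 3.9 z 108.0 mm h 1.2689 F nest [-0.3  0.6 -1.1] M [-0.039 -0.077 -0.021] op 0.0090 g 15.0
```

Call:
carry_out --moves '[{"jaw": 0, "dx": 0.0015, "dy": 0, "dz": 0, "yaw": 0}, {"jaw": 0, "dx": 0.0015, "dy": 0, "dz": 0, "yaw": 0}, {"jaw": 0, "dx": 0, "dy": 0, "dz": 0, "yaw": 0}, {"jaw": 0, "dx": 0, "dy": 0, "dz": 0, "yaw": 0}]'

```text
t: 12.25
tool_pos: [0.6365, -0.0849, 0.1085]
orientation: [2.53, 1.862, 0.0]
force: [0.7, 0.1, -1.0]
opening: 0.0084
gripper_force: 15.0
```

```bash
python3 n.py
```

```text
t 12.25 nest x 23.9 y 6.8 z 108.5 mm h 1.2689 F nest [ 0.6  0.3 -1. ] M [-0.029 -0.071 -0.044] op 0.0084 g 15.0
```

Call:
carry_out --moves '[{"jaw": 0, "dx": -0.0025, "dy": 0, "dz": 0, "yaw": 0}, {"jaw": 0, "dx": -0.0025, "dy": 0, "dz": 0, "yaw": 0}, {"jaw": 0, "dx": 0, "dy": 0, "dz": 0, "yaw": 0}, {"jaw": 0, "dx": 0, "dy": 0, "dz": 0, "yaw": 0}]'

```text
t: 12.75
tool_pos: [0.635, -0.0898, 0.1086]
orientation: [-2.53, -1.862, -0.0]
force: [-0.3, -0.3, -0.3]
opening: 0.0093
gripper_force: 15.0
```

```bash
python3 n.py
```

```text
t 12.75 nest x 24.0 y 1.7 z 108.6 mm h 1.2686 F nest [-0.2 -0.3 -0.3] M [-0.026 -0.052 -0.016] op 0.0093 g 15.0
```

Call:
carry_out --moves '[{"jaw": 0, "dx": 0, "dy": 0, "dz": 0.0015, "yaw": 0}, {"jaw": 0, "dx": 0, "dy": 0, "dz": 0.001, "yaw": 0}, {"jaw": 0, "dx": 0, "dy": 0, "dz": 0, "yaw": 0}]'

```text
t: 13.12
tool_pos: [0.6356, -0.0899, 0.1073]
orientation: [2.529, 1.861, 0.002]
force: [-2.4, 0.0, 5.8]
opening: 0.009
gripper_force: 15.0
```

```bash
python3 n.py
```

```text
t 13.12 nest x 24.6 y 1.8 z 107.3 mm h 1.2688 F nest [-2.3 -0.7  5.8] M [-0.086  0.259 -0.004] op 0.0090 g 15.0
```

Call:
carry_out --moves '[{"jaw": 0, "dx": 0, "dy": 0, "dz": 0.001, "yaw": 0}, {"jaw": 0, "dx": 0, "dy": 0, "dz": 0.001, "yaw": 0}, {"jaw": 0, "dx": 0, "dy": 0, "dz": 0, "yaw": 0}]'

```text
t: 13.5
tool_pos: [0.6366, -0.0901, 0.1071]
orientation: [2.528, 1.86, 0.004]
force: [-2.9, 1.0, 12.8]
opening: 0.0091
gripper_force: 15.2
```

```bash
python3 n.py
```

```text
t 13.50 nest x 25.6 y 1.9 z 107.1 mm h 1.2689 F nest [-3.1  0.1 12.8] M [-0.162  0.572  0.013] op 0.0091 g 15.2
```

Contact height and moment are the same at both y positions, and Fx pushes towards -x. The foot is probably touching the clip edges, so I'll back off 10 mm to -x and probe again.

Call:
carry_out --moves '[{"jaw": 0, "dx": 0, "dy": 0, "dz": -0.008, "yaw": 0}, {"jaw": 0, "dx": 0.001, "dy": -0.011, "dz": 0, "yaw": 0}, {"jaw": 0, "dx": 0, "dy": 0, "dz": 0.004, "yaw": 0}, {"jaw": 0, "dx": 0, "dy": 0, "dz": 0.002, "yaw": 0}, {"jaw": 0, "dx": 0, "dy": 0, "dz": 0.0015, "yaw": 0}, {"jaw": 0, "dx": 0, "dy": 0, "dz": 0, "yaw": 0}]'

```text
t: 14.25
tool_pos: [0.6262, -0.0858, 0.107]
orientation: [2.528, 1.86, 0.004]
force: [-2.3, 0.9, 13.8]
opening: 0.0088
gripper_force: 15.0
```

```bash
python3 n.py
```

```text
t 14.25 nest x 14.4 y 3.0 z 107.0 mm h 1.2689 F nest [-2.5  0.1 13.8] M [-0.059  0.492 -0.008] op 0.0088 g 15.0
```

Call:
carry_out --moves '[{"jaw": 0, "dx": 0, "dy": 0, "dz": 0.001, "yaw": 0}, {"jaw": 0, "dx": 0, "dy": 0, "dz": 0.001, "yaw": 0}, {"jaw": 0, "dx": 0, "dy": 0, "dz": 0, "yaw": 0}]'

```text
t: 14.62
tool_pos: [0.6276, -0.0861, 0.1067]
orientation: [2.526, 1.859, 0.007]
force: [-2.1, -0.3, 18.9]
opening: 0.0094
gripper_force: 15.0
```

```bash
python3 n.py
```

```text
t 14.62 nest x 15.8 y 3.0 z 106.7 mm h 1.2689 F nest [-1.9 -0.9 18.9] M [-0.126  0.384  0.003] op 0.0094 g 15.0
```

Call:
carry_out --moves '[{"jaw": 0, "dx": 0, "dy": 0, "dz": -0.006, "yaw": 0}, {"jaw": 0, "dx": 0.0035, "dy": 0, "dz": 0, "yaw": 0}, {"jaw": 0, "dx": 0, "dy": 0, "dz": 0.002, "yaw": 0}, {"jaw": 0, "dx": 0, "dy": 0, "dz": 0.0015, "yaw": 0}, {"jaw": 0, "dx": 0, "dy": 0, "dz": 0.001, "yaw": 0}, {"jaw": 0, "dx": 0, "dy": 0, "dz": 0, "yaw": 0}]'

```text
t: 15.38
tool_pos: [0.6277, -0.0823, 0.107]
orientation: [2.527, 1.86, 0.005]
force: [-2.1, 0.2, 18.1]
opening: 0.0093
gripper_force: 15.1
```

```bash
python3 n.py
```

```text
t 15.38 nest x 14.8 y 6.7 z 107.0 mm h 1.2691 F nest [-2.  -0.5 18.1] M [-0.005  0.548  0.019] op 0.0093 g 15.1
```

Call:
carry_out --moves '[{"jaw": 0, "dx": 0.001, "dy": 0, "dz": 0, "yaw": 0}, {"jaw": 0, "dx": 0.001, "dy": 0, "dz": 0, "yaw": 0}, {"jaw": 0, "dx": 0, "dy": 0, "dz": 0, "yaw": 0}]'

```text
t: 15.75
tool_pos: [0.6279, -0.0822, 0.1071]
orientation: [2.527, 1.858, 0.002]
force: [-3.6, -6.1, 17.3]
opening: 0.0088
gripper_force: 15.0
```

```bash
python3 n.py
```

```text
t 15.75 nest x 14.9 y 6.9 z 107.1 mm h 1.2683 F nest [-1.6 -6.9 17.3] M [-1.264  0.529  0.013] op 0.0088 g 15.0
```

Call:
carry_out --moves '[{"jaw": 0, "dx": 0, "dy": 0, "dz": -0.004, "yaw": 0}, {"jaw": 0, "dx": 0.002, "dy": 0, "dz": 0, "yaw": 0}, {"jaw": 0, "dx": 0.002, "dy": 0, "dz": 0, "yaw": 0}, {"jaw": 0, "dx": 0, "dy": 0, "dz": 0, "yaw": 0}]'

```text
t: 16.25
tool_pos: [0.6275, -0.0762, 0.1076]
orientation: [-2.53, -1.862, 0.001]
force: [-1.1, -1.8, 1.1]
opening: 0.0092
gripper_force: 15.0
```

```bash
python3 n.py
```

```text
t 16.25 nest x 12.7 y 12.4 z 107.6 mm h 1.2691 F nest [-0.5 -2.1  1.1] M [-0.351 -0.054 -0.026] op 0.0092 g 15.0
```

Call:
carry_out --moves '[{"jaw": 0, "dx": -0.004, "dy": 0, "dz": 0, "yaw": 0}, {"jaw": 0, "dx": -0.004, "dy": 0, "dz": 0, "yaw": 0}, {"jaw": 0, "dx": -0.004, "dy": 0, "dz": 0, "yaw": 0}, {"jaw": 0, "dx": 0, "dy": 0, "dz": 0, "yaw": 0}]'

```text
t: 16.75
tool_pos: [0.6237, -0.0883, 0.1078]
orientation: [-2.531, -1.861, 0.0]
force: [-0.7, -0.2, -1.2]
opening: 0.0089
gripper_force: 15.0
```

```bash
python3 n.py
python3 - <<'E'
from h import *
im=read_camera("scene");np.save("s6.npy",im);im=im[:,:,::-1]
x,y,w,h,f=210,180,80,65,9
cv2.imwrite("pics/g6.png",cv2.resize(np.clip(im[y:y+h,x:x+w]*1.3,0,255).astype(np.uint8),(w*f,h*f),interpolation=cv2.INTER_LANCZOS4))
E
```

```text
t 16.75 nest x 12.8 y -0.2 z 107.8 mm h 1.2682 F nest [-0.6 -0.4 -1.2] M [ 0.044 -0.098 -0.025] op 0.0089 g 15.0
```

View pics/g6.png

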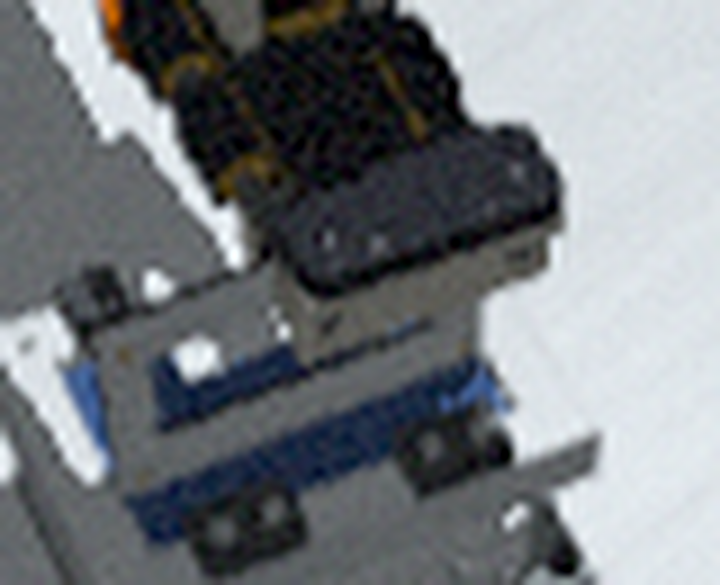

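Run:
```python
from h import *
th=-.3047;ex=np.array([np.cos(th),np.sin(th)]);ey=np.array([-ex[1],ex[0]]);seat=ex*.6087+ey*.1031
def q(nm,a,b,zs):
    for z in zs:
        w=onz("scene",210+a/9-.44,180+b/9-.44,z)[:2]-seat;print(nm,z,np.round([1e3*ex@w,1e3*ey@w],1))
q("BL",130,495,(.066,.0745));q("BR",477,362,(.066,.0745));q("TL",95,333,(.142,.150));
q("pocketL a",70,370,(.066,.072));q("pocketL b",110,470,(.066,.072));q("pocketL c",150,540,(.066,.072))
q("pocketR a",482,367,(.066,.072));q("pocketR b",510,405,(.066,.072))
q("plateR corner rim",600,435,(.072,));q("blocktop L",95,270,(.087,))
```

```text
BL 0.066 [ 16.1 -56.7]
BL 0.0745 [ 21.8 -58.6]
BR 0.066 [15.3 60.1]
BR 0.0745 [21. 57.]
TL 0.142 [ 11.4 -61.1]
TL 0.15 [ 17.4 -63. ]
pocketL a 0.066 [-35.4 -55.9]
pocketL a 0.072 [-31.  -57.2]
pocketL b 0.066 [  5.1 -58.8]
pocketL b 0.072 [  9.2 -60. ]
pocketL c 0.066 [ 33.7 -57.5]
pocketL c 0.072 [ 37.6 -58.8]
pocketR a 0.066 [17.7 60.7]
pocketR a 0.072 [21.7 58.5]
pocketR b 0.066 [34.5 62. ]
pocketR b 0.072 [38.4 59.8]
plateR corner rim 0.072 [60.1 79.5]
blocktop L 0.087 [-52.9 -39.2]
```

Call:
carry_out --moves '[{"jaw": 0, "dx": 0.004, "dy": 0, "dz": 0, "yaw": 0}, {"jaw": 0, "dx": 0.004, "dy": 0, "dz": 0, "yaw": 0}, {"jaw": 0, "dx": 0, "dy": 0, "dz": 0, "yaw": 0}]'

```text
t: 17.18
tool_pos: [0.6265, -0.0797, 0.1081]
orientation: [-2.53, -1.863, -0.0]
force: [0.6, -0.3, -0.4]
opening: 0.0086
gripper_force: 15.0
```

```bash
python3 n.py; python3 -c "
from h import *
np.save('s7.npy',read_camera('scene'))"
```

```text
t 17.18 nest x 12.9 y 8.8 z 108.1 mm h 1.2695 F nest [ 0.7 -0.1 -0.4] M [-0.022 -0.106  0.01 ] op 0.0086 g 15.0
```

Call:
carry_out --moves '[{"jaw": 0, "dx": -0.004, "dy": 0, "dz": 0, "yaw": 0}, {"jaw": 0, "dx": -0.004, "dy": 0, "dz": 0, "yaw": 0}, {"jaw": 0, "dx": -0.004, "dy": 0, "dz": 0, "yaw": 0}, {"jaw": 0, "dx": -0.002, "dy": 0, "dz": 0, "yaw": 0}, {"jaw": 0, "dx": 0, "dy": 0, "dz": 0, "yaw": 0}]'

```text
t: 17.85
tool_pos: [0.6231, -0.0929, 0.1092]
orientation: [-2.53, -1.862, -0.004]
force: [0.0, 5.8, 3.9]
opening: 0.0092
gripper_force: 15.0
```

```bash
python3 n.py
python3 - <<'E'
from h import *
im=read_camera('scene');np.save('s8.npy',im)
th=-.3047;ey=np.array([-np.sin(th),np.cos(th)]);ex=np.array([np.cos(th),np.sin(th)]);seat=ex*.6087+ey*.1031
a=np.load('s6.npy');U=lambda i:cv2.resize(cv2.cvtColor(i,cv2.COLOR_RGB2GRAY),None,fx=8,fy=8,interpolation=cv2.INTER_CUBIC)
A=U(a)
for z in(.075,.14): print("px per 10mm y",proj("scene",[*(seat+ex*.017+ey*.01),z])-proj("scene",[*(seat+ex*.017),z]))
for f in('s7.npy','s8.npy'):
    B=U(np.load(f))
    for nm,x0,y0,x1,y1 in[("foot bar",224,218,243,233),("body",243,200,272,216),("right foot",250,214,264,226)]:
        T=A[y0*8:y1*8,x0*8:x1*8];S=B[(y0-7)*8:(y1+7)*8,(x0-7)*8:(x1+7)*8]
        r=cv2.matchTemplate(S,T,cv2.TM_CCOEFF_NORMED);_,v,_,l=cv2.minMaxLoc(r);print(f,nm,(l[0]/8-7,l[1]/8-7),round(v,3))
E
```

```text
t 17.85 nest x 13.5 y -4.8 z 109.2 mm h 1.2689 F nest [-1.7  5.5  3.9] M [ 1.024  0.247 -0.032] op 0.0092 g 15.0
px per 10mm y [ 3.32660091 -1.24705439]
px per 10mm y [ 3.5034777  -1.26325093]
s7.npy foot bar (1.0, -0.25) 0.879
s7.npy body (3.5, -1.375) 0.982
s7.npy right foot (0.125, 0.125) 0.814
s8.npy foot bar (-0.75, 0.25) 0.932
s8.npy body (-1.625, 0.25) 0.974
s8.npy right foot (-0.375, -0.125) 0.936
```

Template tracking settles it. The gripper body moves with the tool, but the foot stays put between hard stops at y ≈ -5 and +12. So the foot is already in the pocket and on the floor at TCP z ≈ 0.107, and the bezel was pivoting in the pads. I'll recentre, move the foot towards +x, soften the grip and start tilting.

Call:
carry_out --moves '[{"jaw": 0, "dx": 0.0045, "dy": 0.003, "dz": -0.001, "yaw": 0}, {"jaw": 0, "dx": 0.0045, "dy": 0.003, "dz": 0, "yaw": 0}, {"jaw": 0, "dx": 0, "dy": 0.003, "dz": 0, "yaw": 0}, {"jaw": 0, "dx": 0, "dy": 0.003, "dz": 0, "yaw": 0}, {"jaw": 0, "dx": 0, "dy": 0, "dz": 0.002, "yaw": 0}, {"jaw": 0, "dx": 0, "dy": 0, "dz": 0.0015, "yaw": 0}, {"jaw": 0, "dx": 0, "dy": 0, "dz": 0, "yaw": 0}]' --grip_force 6

```text
t: 18.77
tool_pos: [0.6373, -0.0886, 0.1068]
orientation: [2.529, 1.861, 0.003]
force: [0.0, 2.8, 6.0]
opening: 0.0087
gripper_force: 6.0
```

```bash
python3 n.py
```

```text
t 18.77 nest x 25.8 y 3.6 z 106.8 mm h 1.2689 F nest [-0.8  2.7  6. ] M [0.321 0.045 0.008] op 0.0087 g 6.0
```

Call:
carry_out --moves '[{"jaw": 0, "dx": 0.001, "dy": 0, "dz": 0, "yaw": 0}, {"jaw": 0, "dx": 0, "dy": -0.003, "dz": 0, "yaw": 0}, {"jaw": 0, "dx": 0, "dy": -0.003, "dz": 0, "yaw": 0}, {"jaw": 0, "dx": 0, "dy": -0.003, "dz": 0.0005, "yaw": 0}, {"jaw": 0, "dx": 0, "dy": -0.003, "dz": 0.0005, "yaw": 0}, {"jaw": 0, "dx": 0, "dy": -0.003, "dz": 0.0005, "yaw": 0}, {"jaw": 0, "dx": 0, "dy": -0.003, "dz": 0.0005, "yaw": 0}]' --grip_force 3

```text
t: 19.65
tool_pos: [0.619, -0.0821, 0.1031]
orientation: [-2.53, -1.862, 0.001]
force: [-0.2, -0.9, 0.7]
opening: 0.0121
gripper_force: 3.0
```

```bash
python3 n.py
```

```text
t 19.65 nest x 6.4 y 4.3 z 103.1 mm h 1.2689 F nest [ 0.1 -0.9  0.7] M [-0.177 -0.188 -0.01 ] op 0.0121 g 3.0
```

Call:
carry_out --moves '[{"jaw": 0, "dx": 0, "dy": -0.003, "dz": 0.0008, "yaw": 0}, {"jaw": 0, "dx": 0, "dy": -0.003, "dz": 0.0008, "yaw": 0}, {"jaw": 0, "dx": 0, "dy": -0.003, "dz": 0.001, "yaw": 0}, {"jaw": 0, "dx": 0, "dy": -0.003, "dz": 0.0012, "yaw": 0}, {"jaw": 0, "dx": 0, "dy": -0.003, "dz": 0.0014, "yaw": 0}, {"jaw": 0, "dx": 0, "dy": -0.003, "dz": 0.0015, "yaw": 0}]'

```text
t: 20.4
tool_pos: [0.6021, -0.0768, 0.0967]
orientation: [-2.53, -1.862, -0.0]
force: [0.1, -0.2, -0.1]
opening: 0.0143
gripper_force: 3.0
```

```bash
python3 n.py
```

```text
t 20.40 nest x -11.3 y 4.3 z 96.7 mm h 1.2688 F nest [ 0.1 -0.1 -0.1] M [ 0.075 -0.214 -0.003] op 0.0143 g 3.0
```

Call:
carry_out --moves '[{"jaw": 0, "dx": 0, "dy": -0.003, "dz": 0.0016, "yaw": 0}, {"jaw": 0, "dx": 0, "dy": -0.003, "dz": 0.0018, "yaw": 0}, {"jaw": 0, "dx": 0, "dy": -0.003, "dz": 0.002, "yaw": 0}, {"jaw": 0, "dx": 0, "dy": -0.003, "dz": 0.0021, "yaw": 0}, {"jaw": 0, "dx": 0, "dy": -0.003, "dz": 0.0023, "yaw": 0}, {"jaw": 0, "dx": 0, "dy": -0.003, "dz": 0.0025, "yaw": 0}]'

```text
t: 21.15
tool_pos: [0.5849, -0.0715, 0.0844]
orientation: [-2.53, -1.862, 0.0]
force: [0.5, 1.7, -0.0]
opening: 0.0156
gripper_force: 3.0
```

```bash
python3 n.py
```

```text
t 21.15 nest x -29.3 y 4.2 z 84.4 mm h 1.2688 F nest [-0.1  1.8 -0. ] M [ 0.059 -0.158  0.038] op 0.0156 g 3.0
```

Call:
carry_out --moves '[{"jaw": 0, "dx": 0, "dy": 0.001, "dz": 0.001, "yaw": 0}, {"jaw": 0, "dx": 0, "dy": 0.0015, "dz": 0.001, "yaw": 0}, {"jaw": 0, "dx": 0, "dy": 0.0015, "dz": 0.001, "yaw": 0}, {"jaw": 0, "dx": 0, "dy": 0.0015, "dz": 0.001, "yaw": 0}, {"jaw": 0, "dx": 0, "dy": 0.0015, "dz": 0.001, "yaw": 0}, {"jaw": 0, "dx": 0, "dy": 0, "dz": 0, "yaw": 0}]' --grip_force 4

```text
t: 21.9
tool_pos: [0.592, -0.0738, 0.0794]
orientation: [2.53, 1.862, 0.0]
force: [-0.8, -0.1, 0.6]
opening: 0.016
gripper_force: 4.0
```

```bash
python3 n.py
```

```text
t 21.90 nest x -21.8 y 4.1 z 79.4 mm h 1.2688 F nest [-0.7 -0.4  0.6] M [-0.026 -0.2   -0.018] op 0.0160 g 4.0
```

Call:
carry_out --moves '[{"jaw": 0, "dx": 0, "dy": 0.0015, "dz": 0.001, "yaw": 0}, {"jaw": 0, "dx": 0, "dy": 0.0015, "dz": 0.001, "yaw": 0}, {"jaw": 0, "dx": 0, "dy": 0.0015, "dz": 0.001, "yaw": 0}, {"jaw": 0, "dx": 0, "dy": 0.0015, "dz": 0.001, "yaw": 0}, {"jaw": 0, "dx": 0, "dy": 0.001, "dz": 0.001, "yaw": 0}, {"jaw": 0, "dx": 0, "dy": 0, "dz": 0, "yaw": 0}]'

```text
t: 22.65
tool_pos: [0.5968, -0.0755, 0.0738]
orientation: [-2.528, -1.86, 0.004]
force: [-7.9, 1.2, 4.0]
opening: 0.0239
gripper_force: 4.0
```

```bash
python3 n.py
```

```text
t 22.65 nest x -16.8 y 4.0 z 73.8 mm h 1.2689 F nest [-7.9 -1.2  4. ] M [-0.245  1.368  0.037] op 0.0239 g 4.0
```

The foot has met the back wall under the clips: Fx is -8 N and the jaw is pried open. I'll relieve the push and carry on easing the near edge down.

Call:
carry_out --moves '[{"jaw": 0, "dx": 0, "dy": -0.003, "dz": 0, "yaw": 0}, {"jaw": 0, "dx": 0, "dy": -0.002, "dz": 0.001, "yaw": 0}, {"jaw": 0, "dx": 0, "dy": -0.001, "dz": 0.001, "yaw": 0}, {"jaw": 0, "dx": 0, "dy": 0, "dz": 0, "yaw": 0}]'

```text
t: 23.15
tool_pos: [0.5922, -0.074, 0.0722]
orientation: [-2.53, -1.862, 0.001]
force: [-5.1, -0.4, 2.3]
opening: 0.0164
gripper_force: 4.0
```

```bash
python3 n.py
```

```text
t 23.15 nest x -21.6 y 4.0 z 72.2 mm h 1.2688 F nest [-4.7 -1.9  2.3] M [-0.307  0.889  0.023] op 0.0164 g 4.0
```

Call:
carry_out --moves '[{"jaw": 0, "dx": 0, "dy": -0.0013, "dz": 0.0015, "yaw": 0}, {"jaw": 0, "dx": 0, "dy": -0.0013, "dz": 0.0015, "yaw": 0}, {"jaw": 0, "dx": 0, "dy": -0.001, "dz": 0.0015, "yaw": 0}, {"jaw": 0, "dx": 0, "dy": -0.001, "dz": 0.0015, "yaw": 0}, {"jaw": 0, "dx": 0, "dy": 0, "dz": 0, "yaw": 0}]'

```text
t: 23.78
tool_pos: [0.5885, -0.0725, 0.0664]
orientation: [2.53, 1.862, 0.0]
force: [-1.0, -0.5, 1.0]
opening: 0.0156
gripper_force: 4.0
```

```bash
python3 n.py
```

```text
t 23.77 nest x -25.6 y 4.2 z 66.4 mm h 1.2688 F nest [-0.8 -0.8  1. ] M [-0.08  -0.045  0.021] op 0.0156 g 4.0
```

Call:
carry_out --moves '[{"jaw": 0, "dx": 0, "dy": -0.0007, "dz": 0.0015, "yaw": 0}, {"jaw": 0, "dx": 0, "dy": -0.0007, "dz": 0.0015, "yaw": 0}, {"jaw": 0, "dx": 0, "dy": -0.0006, "dz": 0.0015, "yaw": 0}, {"jaw": 0, "dx": 0, "dy": 0, "dz": 0, "yaw": 0}]'

```text
t: 24.28
tool_pos: [0.5863, -0.0719, 0.0618]
orientation: [-2.53, -1.862, 0.0]
force: [0.4, 0.2, -0.4]
opening: 0.0156
gripper_force: 4.0
```

```bash
python3 n.py
```

```text
t 24.27 nest x -27.8 y 4.2 z 61.8 mm h 1.2689 F nest [ 0.3  0.3 -0.4] M [ 0.04  -0.105  0.058] op 0.0156 g 4.0
```

Call:
carry_out --moves '[{"jaw": 0, "dx": 0, "dy": -0.0005, "dz": 0.0015, "yaw": 0}, {"jaw": 0, "dx": 0, "dy": -0.0005, "dz": 0.0015, "yaw": 0}, {"jaw": 0, "dx": 0, "dy": 0, "dz": 0.0015, "yaw": 0}, {"jaw": 0, "dx": 0, "dy": 0, "dz": 0, "yaw": 0}]'

```text
t: 24.78
tool_pos: [0.5853, -0.0717, 0.0573]
orientation: [-2.53, -1.862, 0.0]
force: [-1.3, 1.5, -0.2]
opening: 0.015
gripper_force: 4.0
```

```bash
python3 n.py
```

```text
t 24.77 nest x -28.8 y 4.1 z 57.3 mm h 1.2688 F nest [-1.7  1.  -0.2] M [-0.006 -0.012  0.039] op 0.0150 g 4.0
```

Call:
carry_out --moves '[{"jaw": 0, "dx": 0, "dy": 0, "dz": 0.0015, "yaw": 0}, {"jaw": 0, "dx": 0, "dy": 0, "dz": 0.0015, "yaw": 0}, {"jaw": 0, "dx": 0, "dy": 0, "dz": 0, "yaw": 0}]'

```text
t: 25.15
tool_pos: [0.5851, -0.0717, 0.0542]
orientation: [-2.53, -1.862, 0.001]
force: [-2.6, -0.3, 0.1]
opening: 0.0151
gripper_force: 4.0
```

```bash
python3 n.py
```

```text
t 25.15 nest x -29.0 y 4.1 z 54.2 mm h 1.2688 F nest [-2.4 -1.1  0.1] M [-0.148  0.247  0.002] op 0.0151 g 4.0
```

Call:
carry_out --moves '[{"jaw": 0, "dx": 0, "dy": 0, "dz": 0.0015, "yaw": 0}, {"jaw": 0, "dx": 0, "dy": 0, "dz": 0.0015, "yaw": 0}, {"jaw": 0, "dx": 0, "dy": 0, "dz": 0, "yaw": 0}]'

```text
t: 25.52
tool_pos: [0.5851, -0.0717, 0.0518]
orientation: [-2.53, -1.862, 0.001]
force: [-6.3, 1.5, 3.9]
opening: 0.0155
gripper_force: 4.0
```

```bash
python3 n.py; python3 -c "
from h import *
im=read_camera('scene');np.save('s9.npy',im)"
```

```text
t 25.52 nest x -29.0 y 4.1 z 51.8 mm h 1.2688 F nest [-6.5 -0.4  3.9] M [-0.181  0.888 -0.006] op 0.0155 g 4.0
```

Light contact: the near edge is down near the balls, at a tilt of about 14 to 18° judging by the jaw opening. I'll relieve the x push and open gently.

Call:
carry_out --moves '[{"jaw": 0, "dx": 0, "dy": -0.001, "dz": -0.001, "yaw": 0}, {"jaw": 0.018, "dx": 0, "dy": 0, "dz": 0, "yaw": 0}, {"jaw": 0.022, "dx": 0, "dy": 0, "dz": 0, "yaw": 0}, {"jaw": 0.028, "dx": 0, "dy": 0, "dz": 0, "yaw": 0}, {"jaw": 0.028, "dx": 0, "dy": 0, "dz": 0, "yaw": 0}]'

```text
t: 26.2
tool_pos: [0.5846, -0.0714, 0.0525]
orientation: [2.53, 1.862, 0.0]
force: [-0.3, 0.2, -0.1]
opening: 0.0276
gripper_force: 0.0
```

```bash
python3 n.py
```

```text
t 26.20 nest x -29.6 y 4.1 z 52.5 mm h 1.2688 F nest [-0.3  0.1 -0.1] M [-0.073 -0.088  0.003] op 0.0276 g 0.0
```

Call:
carry_out --moves '[{"jaw": 0.028, "dx": 0, "dy": 0, "dz": -0.005, "yaw": 0}, {"jaw": 0.028, "dx": 0, "dy": 0, "dz": -0.01, "yaw": 0}, {"jaw": 0.028, "dx": 0, "dy": 0, "dz": -0.02, "yaw": 0}, {"jaw": 0.02, "dx": 0, "dy": 0, "dz": -0.03, "yaw": 0}, {"jaw": 0, "dx": 0, "dy": -0.02, "dz": -0.03, "yaw": 0}, {"jaw": 0, "dx": 0, "dy": -0.03, "dz": 0, "yaw": 0}, {"jaw": 0, "dx": 0, "dy": 0, "dz": 0, "yaw": 0}]'

```text
t: 27.08
tool_pos: [0.5365, -0.0562, 0.1496]
orientation: [2.529, 1.862, 0.002]
force: [-0.1, -0.1, 0.1]
opening: 0.0008
gripper_force: 0.0
```

```bash
python3 n.py
python3 - <<'E'
from h import *
im=read_camera("scene");np.save("s10.npy",im);im=im[:,:,::-1]
t=read_camera("top");np.save("t10.npy",t);t=t[:,:,::-1]
r=lambda i,x,y,w,h,f:cv2.resize(i[y:y+h,x:x+w],(w*f,h*f),interpolation=cv2.INTER_CUBIC)
cv2.imwrite("pics/g7.png",np.clip(np.hstack([r(im,205,185,80,80,5),r(t,258,140,76,80,5)])*1.4,0,255).astype(np.uint8))
E
```

```text
t 27.07 nest x -80.1 y 4.2 z 149.6 mm h 1.2692 F nest [-0.1 -0.1  0.1] M [-0.099 -0.069  0.013] op 0.0008 g 0.0
```

View pics/g7.png

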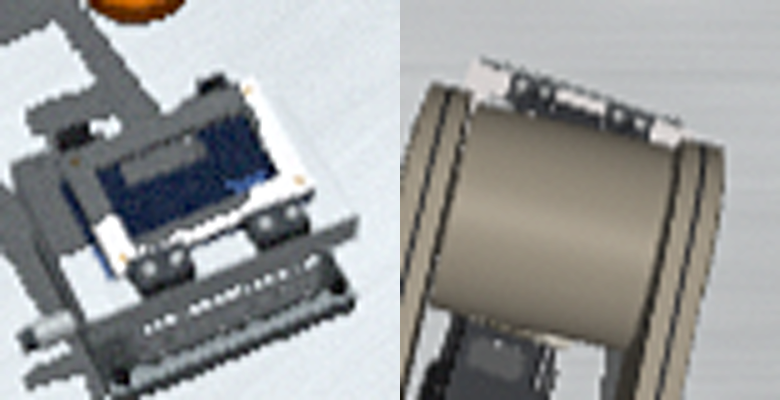

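The picture shows the bezel lying in the pocket. Its far edge is under both clips, at (160,270) and (280,230), and its near edge rests on the balls by the blocks at (75,135) and (212,85). Next I'll press the middle of the near bar with shut fingers.

Call:
carry_out --moves '[{"jaw": 0, "dx": 0, "dy": 0.025, "dz": 0, "yaw": 0}, {"jaw": 0, "dx": 0, "dy": 0.024, "dz": 0.01, "yaw": 0}, {"jaw": 0, "dx": 0, "dy": 0, "dz": 0.025, "yaw": 0}, {"jaw": 0, "dx": 0, "dy": 0, "dz": 0.015, "yaw": 0}, {"jaw": 0, "dx": 0, "dy": 0, "dz": 0.005, "yaw": 0}, {"jaw": 0, "dx": 0, "dy": 0, "dz": 0.004, "yaw": 0}, {"jaw": 0, "dx": 0, "dy": 0, "dz": 0, "yaw": 0}]'

```text
t: 28.05
tool_pos: [0.5838, -0.0711, 0.0891]
orientation: [2.53, 1.862, 0.001]
force: [-0.2, -0.7, -0.6]
opening: 0.0006
gripper_force: 0.0
```

```bash
python3 n.py
```

```text
t 28.05 nest x -30.4 y 4.2 z 89.1 mm h 1.2689 F nest [-0.  -0.8 -0.6] M [-0.009 -0.057 -0.012] op 0.0006 g 0.0
```

Call:
carry_out --moves '[{"jaw": 0, "dx": 0, "dy": 0, "dz": 0.002, "yaw": 0}, {"jaw": 0, "dx": 0, "dy": 0, "dz": 0.002, "yaw": 0}, {"jaw": 0, "dx": 0, "dy": 0, "dz": 0.002, "yaw": 0}]'

```text
t: 28.42
tool_pos: [0.5836, -0.0711, 0.0826]
orientation: [2.53, 1.862, 0.0]
force: [-0.4, -0.8, -0.1]
opening: 0.0006
gripper_force: 0.0
```

Call:
carry_out --moves '[{"jaw": 0, "dx": 0, "dy": 0, "dz": 0.002, "yaw": 0}, {"jaw": 0, "dx": 0, "dy": 0, "dz": 0.002, "yaw": 0}]'

```text
t: 28.68
tool_pos: [0.5835, -0.0711, 0.0783]
orientation: [-2.53, -1.862, 0.0]
force: [-0.1, 0.7, -1.0]
opening: 0.0005
gripper_force: 0.0
```

```bash
python3 n.py
```

```text
t 28.68 nest x -30.7 y 4.1 z 78.3 mm h 1.2688 F nest [-0.3  0.6 -1. ] M [ 0.006 -0.045 -0.011] op 0.0005 g 0.0
```

Call:
carry_out --moves '[{"jaw": 0, "dx": 0, "dy": 0, "dz": 0.002, "yaw": 0}, {"jaw": 0, "dx": 0, "dy": 0, "dz": 0.002, "yaw": 0}]'

```text
t: 28.92
tool_pos: [0.5836, -0.0711, 0.0744]
orientation: [-2.53, -1.862, 0.0]
force: [-0.0, 1.1, -0.1]
opening: 0.0006
gripper_force: 0.0
```

Call:
carry_out --moves '[{"jaw": 0, "dx": 0, "dy": 0, "dz": 0.0015, "yaw": 0}, {"jaw": 0, "dx": 0, "dy": 0, "dz": 0.0015, "yaw": 0}]'

```text
t: 29.18
tool_pos: [0.5836, -0.0711, 0.0715]
orientation: [2.53, 1.862, 0.0]
force: [-0.3, 0.9, -0.3]
opening: 0.0006
gripper_force: 0.0
```

```bash
python3 n.py
```

```text
t 29.18 nest x -30.6 y 4.1 z 71.5 mm h 1.2688 F nest [-0.6  0.8 -0.3] M [-0.064 -0.076  0.043] op 0.0006 g 0.0
```

Call:
carry_out --moves '[{"jaw": 0, "dx": 0, "dy": 0, "dz": 0.0015, "yaw": 0}, {"jaw": 0, "dx": 0, "dy": 0, "dz": 0.0015, "yaw": 0}]'

```text
t: 29.42
tool_pos: [0.5837, -0.0711, 0.0694]
orientation: [2.53, 1.862, 0.0]
force: [-5.6, 1.4, 12.8]
opening: 0.0003
gripper_force: 6.2
```

Call:
carry_out --moves '[{"jaw": 0, "dx": 0, "dy": 0, "dz": 0.0015, "yaw": 0}, {"jaw": 0, "dx": 0, "dy": 0, "dz": 0.0015, "yaw": 0}]'

```text
t: 29.68
tool_pos: [0.5849, -0.0714, 0.0688]
orientation: [2.528, 1.861, 0.003]
force: [-7.7, 0.0, 24.5]
opening: 0.0024
gripper_force: 12.4
```

```bash
python3 n.py
```

```text
t 29.68 nest x -29.3 y 4.2 z 68.8 mm h 1.2689 F nest [-7.3 -2.3 24.5] M [-0.172  1.562  0.028] op 0.0024 g 12.4
```

Run:
```python
from h import *
th=-.3047;ex=np.array([np.cos(th),np.sin(th)]);ey=np.array([-ex[1],ex[0]]);seat=ex*.6087+ey*.1031
def pr(x,y,z):
    u=proj("scene",[*(seat+ex*x/1e3+ey*y/1e3),.066+z/1e3]);return np.round((u-[205,185]+.4)*5).astype(int).tolist()
for ti in (8,12,16):
    t=np.radians(ti);c,s=np.cos(t),np.sin(t)
    P=lambda u,y:pr(38-9*s*0-u*c+9*s-9*s,y,u*s+9*c)
    print(ti,"outer nearL,nearR,farR,farL",P(76,-60),P(76,60),P(0,60),P(0,-60),"window",P(62,-46),P(62,46),P(14,46),P(14,-46))
print("block tops",pr(-48.75,-43,21),pr(-48.75,43,21),"blocks inner edge",pr(-39.5,-43,21),pr(-39.5,43,21))
print("rim ends",pr(38,-61.2,6),pr(-39.5,-61.2,6),pr(38,61.2,6),pr(-39.5,61.2,6))
im=np.load("s10.npy")
g=im.astype(int);m=((g[...,2]-g[...,0])>18).astype(np.uint8);m[:190]=0;m[265:]=0;m[:,:205]=0;m[:,285:]=0
n,l,st,ce=cv2.connectedComponentsWithStats(m)
for i in range(1,n):
    if st[i,4]>12:
        q=np.argwhere(l==i);print(st[i],[(((q[k][1]-205)*5+2),((q[k][0]-185)*5+2)) for k in (q[:,0].argmin(),q[:,0].argmax(),q[:,1].argmin(),q[:,1].argmax())])
```

```text
8 outer nearL,nearR,farR,farL [53, 159] [250, 89] [308, 196] [106, 273] window [86, 171] [238, 116] [275, 184] [120, 242]
12 outer nearL,nearR,farR,farL [53, 154] [251, 84] [308, 196] [106, 273] window [86, 167] [239, 112] [275, 183] [120, 242]
16 outer nearL,nearR,farR,farL [53, 150] [252, 80] [308, 196] [106, 273] window [87, 164] [239, 109] [275, 183] [120, 241]
block tops [74, 132] [214, 83] blocks inner edge [80, 144] [221, 94]
rim ends [104, 277] [51, 172] [310, 198] [250, 101]
[225 208  35  24 357] [(np.int64(242), np.int64(117)), (np.int64(132), np.int64(232)), (np.int64(102), np.int64(172)), (np.int64(272), np.int64(172))]
[217 221  11  20  31] [(np.int64(62), np.int64(182)), (np.int64(107), np.int64(277)), (np.int64(62), np.int64(182)), (np.int64(112), np.int64(277))]
```

Run:
```python
from h import *
th=-.3047;ex=np.array([np.cos(th),np.sin(th)]);ey=np.array([-ex[1],ex[0]]);seat=ex*.6087+ey*.1031
E3=np.array([[*ex,0],[*ey,0],[0,0,1]])
def pl(u,v,off,ti=12):   # hit plane z=off+(38-x)tan
    c,d=ray("scene",u,v);c=E3@(c-[*seat,.066])*1e3;d=E3@d;t=np.tan(np.radians(ti));n=np.array([t,0,1]);k=(off+38*t-n@c)/(n@d);return np.round(c+k*d,1)[:2]
g=np.load("s10.npy").astype(int)
for r in range(206,242,3):
    b=g[r,:,2]-g[r,:,0];row=[int(x) for x in b[214:264]]
    print(r,"".join("#" if x>30 else "+" if x>12 else "." for x in row)," ".join(str(int(x)) for x in g[r,214:264].mean(1)//10))
for r in (208,212,216,220,224,228):
    b=(g[r,:,2]-g[r,:,0])>18;b[:225]=0;b[275:]=0;c=np.flatnonzero(b)
    if len(c): print(r,"L top",pl(c[0]-.5,r,9.2),"R bottom",pl(c[-1]+.5,r,0))
```

```text
206 .................................................. 7 7 7 7 7 7 8 7 7 7 7 7 8 7 7 7 7 8 7 7 7 7 6 16 17 15 11 7 7 7 8 8 7 7 8 8 7 8 7 6 6 13 18 18 18 17 16 16 16 16
209 ...................................++++#+......... 7 7 7 7 8 6 6 5 5 14 15 15 14 17 15 9 7 8 7 7 8 8 7 7 8 7 7 8 8 8 7 7 5 4 4 3 2 4 3 3 1 6 6 18 18 18 17 16 16 16
212 ..............................+++#+#+#++++........ 9 7 3 2 3 2 2 2 1 3 6 6 13 10 7 7 7 7 7 8 7 8 7 7 6 5 4 5 10 6 4 3 3 2 3 3 2 2 3 3 3 1 4 13 18 18 18 18 17 16
215 ................................+++++++#++++...... 10 7 7 4 6 7 6 7 8 7 7 7 8 8 8 7 7 6 6 5 6 6 7 8 7 8 7 7 7 7 6 6 4 3 2 3 3 2 3 3 2 3 3 3 8 18 18 18 18 18
218 ..............+............+++++++#+#+##++++++.... 7 7 6 7 7 7 7 7 7 7 5 6 4 3 2 7 8 7 7 7 7 7 7 8 8 6 5 4 4 3 3 2 2 3 2 3 3 3 2 3 3 3 3 3 2 0 15 18 18 18
221 ...++......+++#+...++#+##+##+++#+++#########...... 7 6 7 4 4 7 7 7 7 8 7 3 3 3 2 2 6 6 5 4 4 3 3 3 2 2 2 2 3 3 3 2 3 3 3 2 6 6 6 6 7 7 11 11 15 16 18 18 18 17
224 ....++......+#+##+++++++##+#+###++#++.+........... 7 7 7 6 3 2 5 7 7 8 7 8 5 2 3 2 2 2 3 3 3 3 3 3 3 2 3 3 3 2 2
[... 483 characters left out ...]
7 11 11 14 10 10 14 9 8 7 7 13 14 16 17 17 17 17 15 9 3 2 3 1 2 3 5 6
236 .........+##...................................... 6 6 6 14 14 14 17 17 17 15 11 6 10 18 17 13 15 14 10 7 5 5 5 5 5 12 15 9 6 13 16 16 16 16 16 16 16 16 17 14 13 12 8 7 7 7 7 7 7 7
239 ...........+#+...+................................ 5 5 5 8 16 16 16 16 17 17 16 15 9 6 15 14 6 4 5 7 11 12 6 5 6 6 4 4 2 2 13 16 15 13 10 8 6 6 6 7 7 6 6 6 7 6 9 15 10 6
208 L top [-19.5  45.1] R bottom [-24.3  50.6]
212 L top [-17.4  16.4] R bottom [-10.9  50.5]
216 L top [-3.2 19.1] R bottom [ 2.4 50.4]
220 L top [-14.3 -41.8] R bottom [14.5 47.7]
224 L top [ -1.4 -41.3] R bottom [16.2 19.3]
228 L top [ 11.3 -40.9] R bottom [17.9 -8.7]
```

The window edges come out at y = -41.4 and +50.4 instead of ±46. The bezel lies about 4 mm too far to +y, with its +y end on the sharp rim, which is why it doesn't snap. I won't force it. I'll lift off, put the shut fingers into the window and nudge the -y bar towards -y.

Call:
carry_out --moves '[{"jaw": 0, "dx": 0, "dy": 0, "dz": -0.01, "yaw": 0}, {"jaw": 0, "dx": 0, "dy": 0, "dz": -0.02, "yaw": 0}, {"jaw": 0, "dx": -0.015, "dy": 0.015, "dz": 0, "yaw": 0}, {"jaw": 0, "dx": -0.014, "dy": 0.016, "dz": 0, "yaw": 0}, {"jaw": 0, "dx": 0, "dy": 0, "dz": 0.015, "yaw": 0}, {"jaw": 0, "dx": 0, "dy": 0, "dz": 0.015, "yaw": 0}, {"jaw": 0, "dx": 0, "dy": 0, "dz": 0.01, "yaw": 0}, {"jaw": 0, "dx": 0, "dy": 0, "dz": 0, "yaw": 0}]'

```text
t: 30.68
tool_pos: [0.6031, -0.1072, 0.0536]
orientation: [-2.528, -1.861, 0.003]
force: [-0.1, 0.8, -0.4]
opening: 0.0005
gripper_force: 0.0
```

```bash
python3 n.py
```

```text
t 30.68 nest x -1.2 y -24.4 z 53.6 mm h 1.2694 F nest [-0.3  0.7 -0.4] M [-0.047 -0.089 -0.032] op 0.0005 g 0.0
```

Call:
carry_out --moves '[{"jaw": 0, "dx": -0.003, "dy": 0, "dz": 0, "yaw": 0}, {"jaw": 0, "dx": -0.003, "dy": 0, "dz": 0, "yaw": 0}, {"jaw": 0, "dx": 0, "dy": 0, "dz": 0, "yaw": 0}]'

```text
t: 31.05
tool_pos: [0.6031, -0.1142, 0.0562]
orientation: [2.53, 1.861, 0.001]
force: [0.1, 0.1, -0.3]
opening: 0.0006
gripper_force: 0.0
```

Call:
carry_out --moves '[{"jaw": 0, "dx": -0.0015, "dy": 0, "dz": 0, "yaw": 0}, {"jaw": 0, "dx": -0.0015, "dy": 0, "dz": 0, "yaw": 0}, {"jaw": 0, "dx": 0, "dy": 0, "dz": 0, "yaw": 0}]'

```text
t: 31.42
tool_pos: [0.6019, -0.1167, 0.0556]
orientation: [2.53, 1.862, 0.0]
force: [-0.6, -0.6, 0.6]
opening: 0.0005
gripper_force: 0.1
```

```bash
python3 n.py
```

```text
t 31.43 nest x 0.5 y -33.8 z 55.6 mm h 1.2687 F nest [-0.4 -0.7  0.6] M [-0.048 -0.112 -0.015] op 0.0005 g 0.1
```

Call:
carry_out --moves '[{"jaw": 0, "dx": -0.001, "dy": 0, "dz": 0, "yaw": 0}, {"jaw": 0, "dx": -0.001, "dy": 0, "dz": 0, "yaw": 0}, {"jaw": 0, "dx": 0, "dy": 0, "dz": 0, "yaw": 0}]'

```text
t: 31.8
tool_pos: [0.6013, -0.1186, 0.0555]
orientation: [-2.53, -1.862, -0.0]
force: [1.2, 1.6, 0.3]
opening: 0.0008
gripper_force: 0.4
```

```bash
python3 n.py
```

```text
t 31.80 nest x 0.4 y -35.8 z 55.5 mm h 1.2688 F nest [0.7 1.9 0.3] M [ 0.153 -0.094  0.036] op 0.0008 g 0.4
```

Call:
carry_out --moves '[{"jaw": 0, "dx": -0.001, "dy": 0, "dz": 0, "yaw": 0}, {"jaw": 0, "dx": -0.001, "dy": 0, "dz": 0, "yaw": 0}, {"jaw": 0, "dx": 0, "dy": 0, "dz": 0, "yaw": 0}]'

```text
t: 32.17
tool_pos: [0.6007, -0.1205, 0.0555]
orientation: [2.53, 1.862, 0.0]
force: [1.4, 0.3, -0.3]
opening: 0.0006
gripper_force: 0.5
```

```bash
python3 n.py
```

```text
t 32.17 nest x 0.5 y -37.9 z 55.5 mm h 1.2687 F nest [ 1.2  0.7 -0.3] M [ 0.154 -0.091  0.013] op 0.0006 g 0.5
```

Call:
carry_out --moves '[{"jaw": 0, "dx": -0.001, "dy": 0, "dz": 0, "yaw": 0}, {"jaw": 0, "dx": 0, "dy": 0, "dz": 0, "yaw": 0}]'

```text
t: 32.42
tool_pos: [0.6005, -0.1209, 0.0555]
orientation: [-2.53, -1.862, -0.001]
force: [1.2, 4.2, 0.8]
opening: 0.0007
gripper_force: 2.3
```

```bash
python3 n.py
```

```text
t 32.42 nest x 0.4 y -38.3 z 55.5 mm h 1.2689 F nest [-0.1  4.3  0.8] M [ 0.814 -0.144  0.014] op 0.0007 g 2.3
```

The bezel slid about 4 mm, and then a wall stopped it at 4 N. I'll back off and press the near bar again.

Call:
carry_out --moves '[{"jaw": 0, "dx": 0.003, "dy": 0, "dz": 0, "yaw": 0}, {"jaw": 0, "dx": 0, "dy": 0, "dz": -0.02, "yaw": 0}, {"jaw": 0, "dx": 0, "dy": 0, "dz": -0.022, "yaw": 0}, {"jaw": 0, "dx": 0.018, "dy": -0.016, "dz": 0, "yaw": 0}, {"jaw": 0, "dx": 0.019, "dy": -0.016, "dz": 0, "yaw": 0}, {"jaw": 0, "dx": 0, "dy": 0, "dz": 0.015, "yaw": 0}, {"jaw": 0, "dx": 0, "dy": 0, "dz": 0.007, "yaw": 0}, {"jaw": 0, "dx": 0, "dy": 0, "dz": 0, "yaw": 0}]'

```text
t: 33.42
tool_pos: [0.5808, -0.0739, 0.0741]
orientation: [-2.529, -1.861, 0.003]
force: [0.2, -0.3, 0.2]
opening: 0.0001
gripper_force: 0.0
```

```bash
python3 n.py
```

```text
t 33.42 nest x -32.5 y 0.7 z 74.1 mm h 1.2685 F nest [ 0.3 -0.2  0.2] M [ 0.002 -0.008  0.038] op 0.0001 g 0.0
```

Call:
carry_out --moves '[{"jaw": 0, "dx": 0, "dy": 0, "dz": 0.002, "yaw": 0}, {"jaw": 0, "dx": 0, "dy": 0, "dz": 0.002, "yaw": 0}, {"jaw": 0, "dx": 0, "dy": 0, "dz": 0.0015, "yaw": 0}]'

```text
t: 33.8
tool_pos: [0.5819, -0.0739, 0.0701]
orientation: [2.53, 1.862, 0.0]
force: [0.6, -1.2, 2.3]
opening: 0.0008
gripper_force: 1.1
```

```bash
python3 n.py
```

```text
t 33.80 nest x -31.4 y 1.0 z 70.1 mm h 1.2686 F nest [ 1.  -0.9  2.3] M [-0.075 -0.03  -0.019] op 0.0008 g 1.1
```

Call:
carry_out --moves '[{"jaw": 0, "dx": 0, "dy": 0, "dz": 0.0015, "yaw": 0}, {"jaw": 0, "dx": 0, "dy": 0, "dz": 0, "yaw": 0}]' --grip_force 30

```text
t: 34.05
tool_pos: [0.5821, -0.074, 0.0695]
orientation: [2.53, 1.861, 0.001]
force: [-2.9, -0.1, 5.9]
opening: 0.0004
gripper_force: 3.1
```

```bash
python3 n.py
```

```text
t 34.05 nest x -31.3 y 1.0 z 69.5 mm h 1.2688 F nest [-2.7 -1.   5.9] M [-0.202  0.374  0.008] op 0.0004 g 3.1
```

Call:
carry_out --moves '[{"jaw": 0, "dx": 0, "dy": 0, "dz": 0.0015, "yaw": 0}, {"jaw": 0, "dx": 0, "dy": 0, "dz": 0, "yaw": 0}]'

```text
t: 34.3
tool_pos: [0.5822, -0.074, 0.069]
orientation: [2.529, 1.861, 0.001]
force: [-5.8, 0.3, 13.2]
opening: 0.0009
gripper_force: 6.5
```

```bash
python3 n.py
```

```text
t 34.30 nest x -31.1 y 0.9 z 69.0 mm h 1.2688 F nest [-5.7 -1.5 13.2] M [-0.271  1.031  0.096] op 0.0009 g 6.5
```

Call:
carry_out --moves '[{"jaw": 0, "dx": 0, "dy": -0.001, "dz": 0.0015, "yaw": 0}, {"jaw": 0, "dx": 0, "dy": 0, "dz": 0, "yaw": 0}]'

```text
t: 34.55
tool_pos: [0.5822, -0.074, 0.0688]
orientation: [2.528, 1.86, 0.003]
force: [-6.1, -0.8, 18.4]
opening: 0.0004
gripper_force: 9.1
```

```bash
python3 n.py
python3 - <<'E'
from h import *
im=read_camera("scene");np.save("s11.npy",im);g=im.astype(int)
for r in range(206,242,3):
    b=g[r,:,2]-g[r,:,0];print(r,"".join("#" if x>30 else "+" if x>12 else "." for x in b[214:274])," ".join(str(int(x)) for x in g[r,214:270].mean(1)//10))
E
```

```text
t 34.55 nest x -31.1 y 1.0 z 68.8 mm h 1.2688 F nest [-5.6 -2.6 18.4] M [-0.334  1.059  0.087] op 0.0004 g 9.1
206 ..........................+................................. 17 17 17 17 17 17 17 17 17 17 17 17 17 10 7 8 8 7 6 6 4 2 2 3 4 4 4 3 3 2 2 1 1 0 2 4 5 5 7 7 7 6 7 6 6 6 6 6 12 16 17 16 17 16 17 17
209 ............................................................ 17 17 17 17 17 15 14 12 14 17 17 17 17 17 17 16 9 7 7 6 5 6 5 2 0 1 3 5 5 5 6 7 6 6 7 6 6 6 7 6 7 6 6 15 17 17 17 17 17 16 16 16 16 16 16 16
212 ....................................+#+#.................... 17 17 9 5 5 6 3 2 1 2 7 7 7 7 8 8 8 8 8 8 7 6 6 7 5 3 4 6 6 6 7 6 7 6 5 5 3 3 3 2 5 7 7 7 18 19 18 17 16 17 16 16 16 16 16 17
215 ................................++##++##+#.................. 16 17 15 6 3 3 7 7 8 8 8 8 8 8 8 8 7 7 6 5 3 6 7 6 6 6 7 7 10 16 9 6 4 3 3 2 3 3 2 2 3 2 5 7 7 14 18 18 17 16 16 17 16 16 16 17
218 ..............+............++++#++++++++#+++................ 17 9 7 6 5 6 8 8 8 8 7 5 6 3 3 5 14 15 15 15 9 7 7 8 8 7 6 4 4 2 3 2 3 2 3 3 3 3 3 3 3 3 3 3 6 8 7 14 18 18 17 16 16 17 17 16
221 .....
[... 557 characters left out ...]
..++##++#+++..............++...+................. 7 7 7 8 7 7 6 5 8 8 8 8 8 5 3 2 3 3 3 2 3 3 4 6 7 7 8 8 8 7 7 7 8 8 7 7 6 4 3 3 1 1 2 5 5 7 6 6 5 5 4 3 1 14 15 14
233 ...............++...............+........................... 6 8 8 7 7 7 7 7 5 7 8 8 8 8 7 5 4 7 7 8 8 8 8 6 6 5 3 4 8 5 4 5 4 5 7 7 7 7 8 8 7 4 2 2 2 1 2 3 5 7 6 7 7 7 7 7
236 ............................................................ 6 6 7 7 7 7 7 7 8 6 7 7 8 7 6 8 6 6 4 3 1 2 2 2 1 5 6 5 2 6 7 7 7 7 7 7 7 7 8 7 8 7 7 7 7 7 7 7 7 7 7 6 7 15 11 5
239 ............................................................ 5 5 6 6 8 7 7 7 7 8 8 7 7 8 7 7 4 2 5 4 12 7 3 2 2 2 2 2 2 1 5 7 7 7 7 7 7 7 7 7 7 7 7 7 7 7 9 16 10 7 9 7 7 7 7 4
```

The press holds at 18 N without a snap, and the window edges suggest the bezel sits 1 to 3 mm off the back wall. I'll push its near edge back to +x from inside the notch.

Call:
carry_out --moves '[{"jaw": 0, "dx": 0, "dy": 0, "dz": -0.01, "yaw": 0}, {"jaw": 0, "dx": 0, "dy": -0.01, "dz": -0.02, "yaw": 0}, {"jaw": 0, "dx": 0, "dy": -0.014, "dz": 0, "yaw": 0}, {"jaw": 0, "dx": 0, "dy": -0.014, "dz": 0, "yaw": 0}, {"jaw": 0, "dx": 0, "dy": 0, "dz": 0.018, "yaw": 0}, {"jaw": 0, "dx": 0, "dy": 0, "dz": 0.018, "yaw": 0}, {"jaw": 0, "dx": 0, "dy": 0, "dz": 0, "yaw": 0}]'

```text
t: 35.48
tool_pos: [0.5425, -0.0617, 0.0564]
orientation: [-2.527, -1.86, 0.005]
force: [-0.3, 0.1, 0.5]
opening: 0.0005
gripper_force: 0.0
```

```bash
python3 n.py
```

```text
t 35.48 nest x -72.7 y 0.8 z 56.4 mm h 1.2687 F nest [-0.3  0.   0.5] M [ 0.012 -0.087  0.031] op 0.0005 g 0.0
```

Call:
carry_out --moves '[{"jaw": 0, "dx": 0, "dy": 0.003, "dz": 0, "yaw": 0}, {"jaw": 0, "dx": 0, "dy": 0.003, "dz": 0, "yaw": 0}, {"jaw": 0, "dx": 0, "dy": 0.002, "dz": 0, "yaw": 0}, {"jaw": 0, "dx": 0, "dy": 0, "dz": 0, "yaw": 0}]'

```text
t: 35.98
tool_pos: [0.5526, -0.0646, 0.0599]
orientation: [2.53, 1.862, 0.001]
force: [1.0, -0.1, 0.3]
opening: 0.0003
gripper_force: 0.0
```

```bash
python3 n.py
```

```text
t 35.98 nest x -62.2 y 1.1 z 59.9 mm h 1.2688 F nest [1.  0.2 0.3] M [-0.009 -0.105 -0.004] op 0.0003 g 0.0
```

Call:
carry_out --moves '[{"jaw": 0, "dx": 0, "dy": 0.0015, "dz": 0.003, "yaw": 0}, {"jaw": 0, "dx": 0, "dy": 0.0015, "dz": 0, "yaw": 0}, {"jaw": 0, "dx": 0, "dy": 0.001, "dz": 0, "yaw": 0}, {"jaw": 0, "dx": 0, "dy": 0, "dz": 0, "yaw": 0}]'

```text
t: 36.48
tool_pos: [0.556, -0.0657, 0.0566]
orientation: [2.53, 1.862, 0.0]
force: [-0.6, -0.4, 0.9]
opening: 0.0006
gripper_force: 0.0
```

```bash
python3 n.py
```

```text
t 36.48 nest x -58.6 y 1.0 z 56.6 mm h 1.2687 F nest [-0.5 -0.6  0.9] M [-0.035 -0.015 -0.013] op 0.0006 g 0.0
```

Call:
carry_out --moves '[{"jaw": 0, "dx": 0, "dy": 0.0012, "dz": 0, "yaw": 0}, {"jaw": 0, "dx": 0, "dy": 0, "dz": 0, "yaw": 0}]'

```text
t: 36.72
tool_pos: [0.5572, -0.066, 0.0566]
orientation: [2.53, 1.862, 0.0]
force: [0.1, 0.7, 0.4]
opening: 0.0004
gripper_force: 0.0
```

```bash
python3 n.py
```

```text
t 36.73 nest x -57.3 y 1.1 z 56.6 mm h 1.2688 F nest [-0.2  0.7  0.4] M [ 0.009 -0.093 -0.063] op 0.0004 g 0.0
```

Call:
carry_out --moves '[{"jaw": 0, "dx": 0, "dy": 0.0012, "dz": 0, "yaw": 0}, {"jaw": 0, "dx": 0, "dy": 0.0012, "dz": 0, "yaw": 0}, {"jaw": 0, "dx": 0, "dy": 0, "dz": 0, "yaw": 0}]'

```text
t: 37.1
tool_pos: [0.5595, -0.0668, 0.0565]
orientation: [2.53, 1.862, 0.0]
force: [0.2, -0.5, 0.1]
opening: 0.0004
gripper_force: 0.0
```

```bash
python3 n.py
```

```text
t 37.10 nest x -55.0 y 1.1 z 56.5 mm h 1.2688 F nest [ 0.3 -0.4  0.1] M [-0.014 -0.094  0.011] op 0.0004 g 0.0
```

Call:
carry_out --moves '[{"jaw": 0, "dx": 0, "dy": 0.0012, "dz": 0, "yaw": 0}, {"jaw": 0, "dx": 0, "dy": 0, "dz": 0, "yaw": 0}]'

```text
t: 37.35
tool_pos: [0.5606, -0.0671, 0.0565]
orientation: [2.53, 1.862, -0.0]
force: [-0.2, 0.3, -0.4]
opening: 0.0004
gripper_force: 0.0
```

```bash
python3 n.py
```

```text
t 37.35 nest x -53.8 y 1.1 z 56.5 mm h 1.2688 F nest [-0.3  0.3 -0.4] M [-0.051 -0.13  -0.009] op 0.0004 g 0.0
```

Call:
carry_out --moves '[{"jaw": 0, "dx": 0, "dy": 0.0012, "dz": 0, "yaw": 0}, {"jaw": 0, "dx": 0, "dy": 0, "dz": 0, "yaw": 0}]'

```text
t: 37.6
tool_pos: [0.5618, -0.0675, 0.0566]
orientation: [2.53, 1.862, 0.0]
force: [0.2, 0.5, 0.9]
opening: 0.0005
gripper_force: 0.0
```

```bash
python3 n.py
```

```text
t 37.60 nest x -52.6 y 1.1 z 56.6 mm h 1.2688 F nest [0.1 0.5 0.9] M [ 0.01  -0.062  0.06 ] op 0.0005 g 0.0
```

Call:
carry_out --moves '[{"jaw": 0, "dx": 0, "dy": 0.0012, "dz": 0, "yaw": 0}, {"jaw": 0, "dx": 0, "dy": 0.0012, "dz": 0, "yaw": 0}, {"jaw": 0, "dx": 0, "dy": 0, "dz": 0, "yaw": 0}]'

```text
t: 37.98
tool_pos: [0.564, -0.0681, 0.0565]
orientation: [-2.53, -1.862, 0.0]
force: [0.4, 0.3, 0.0]
opening: 0.0005
gripper_force: 0.1
```

```bash
python3 n.py
```

```text
t 37.98 nest x -50.3 y 1.1 z 56.5 mm h 1.2688 F nest [0.3 0.4 0. ] M [-0.021 -0.026 -0.024] op 0.0005 g 0.1
```

Call:
carry_out --moves '[{"jaw": 0, "dx": 0, "dy": 0.0012, "dz": 0, "yaw": 0}, {"jaw": 0, "dx": 0, "dy": 0.0012, "dz": 0, "yaw": 0}, {"jaw": 0, "dx": 0, "dy": 0, "dz": 0, "yaw": 0}]'

```text
t: 38.35
tool_pos: [0.5654, -0.068, 0.056]
orientation: [-2.528, -1.861, 0.001]
force: [-3.3, 3.8, 0.8]
opening: 0.0004
gripper_force: 2.2
```

```bash
python3 n.py
```

```text
t 38.35 nest x -49.0 y 1.6 z 56.0 mm h 1.2691 F nest [-4.3  2.7  0.8] M [0.449 0.769 0.086] op 0.0004 g 2.2
```

Call:
carry_out --moves '[{"jaw": 0, "dx": 0, "dy": 0.001, "dz": 0, "yaw": 0}, {"jaw": 0, "dx": 0, "dy": 0, "dz": 0, "yaw": 0}]'

```text
t: 38.6
tool_pos: [0.5657, -0.0678, 0.0556]
orientation: [-2.527, -1.86, 0.002]
force: [-6.0, 6.6, 1.5]
opening: 0.0003
gripper_force: 3.5
```

```bash
python3 n.py
```

```text
t 38.60 nest x -48.8 y 1.9 z 55.6 mm h 1.2692 F nest [-7.7  4.5  1.5] M [0.732 1.119 0.07 ] op 0.0003 g 3.5
```

Call:
carry_out --moves '[{"jaw": 0, "dx": 0, "dy": 0.001, "dz": 0, "yaw": 0}, {"jaw": 0, "dx": 0, "dy": 0, "dz": 0, "yaw": 0}]'

```text
t: 38.85
tool_pos: [0.5659, -0.0676, 0.0552]
orientation: [-2.525, -1.86, 0.004]
force: [-7.7, 7.2, 2.6]
opening: 0.0004
gripper_force: 4.8
```

```bash
python3 n.py
```

```text
t 38.85 nest x -48.6 y 2.2 z 55.2 mm h 1.2694 F nest [-9.6  4.6  2.6] M [0.933 1.613 0.084] op 0.0004 g 4.8
```

Run:
```python
from h import *
th=-.3047;ex=np.array([np.cos(th),np.sin(th)]);ey=np.array([-ex[1],ex[0]]);seat=ex*.6087+ey*.1031
E3=np.array([[*ex,0],[*ey,0],[0,0,1]])
def pl(u,v,off,ti=12):
    c,d=ray("scene",u,v);c=E3@(c-[*seat,.066])*1e3;d=E3@d;t=np.tan(np.radians(ti));n=np.array([t,0,1]);k=(off+38*t-n@c)/(n@d);return np.round(c+k*d,1)
im=read_camera("scene");np.save("s12.npy",im)
U=lambda i:cv2.resize(i,None,fx=6,fy=6,interpolation=cv2.INTER_CUBIC)
for f in("s10.npy","s11.npy","s12.npy"):
    g=cv2.GaussianBlur(np.load(f),(3,3),0).astype(int);m=((g[...,2]-g[...,0])>15).astype(np.uint8);m[:203]=0;m[236:]=0;m[:,:221]=0;m[:,264:]=0
    m=cv2.morphologyEx(m,cv2.MORPH_CLOSE,np.ones((3,3)));n,l,st,_=cv2.connectedComponentsWithStats(m);i=1+st[1:,4].argmax();print(f,st[i])
    for r in range(219,231,2):
        c=np.flatnonzero(l[r]==i);print("  r",r,"L",pl(c[0]-.5,r,9.2)[:2],end="")
        r2=r-8;c=np.flatnonzero(l[r2]==i);print("  R",r2,pl(c[-1]+.5,r2,0)[:2] if len(c) else "")
    for cc in (236,242,248,254):
        c=np.flatnonzero(l[:,cc]==i);print("  c",cc,"far top",pl(cc,c[-1]+.5,9.2)[:2],"near bottom",pl(cc,c[0]-.5,0)[:2])
```

```text
s10.npy [225 208  35  24 381]
  r 219 L [-17.1 -40.6]  R 211 [-14.7  49.2]
  r 221 L [-11.6 -42.9]  R 213 [-7.  51.8]
  r 223 L [ -5.1 -42.7]  R 215 [-0.4 51.7]
  r 225 L [  1.3 -42.5]  R 217 [ 6.2 51.7]
  r 227 L [  7.7 -42.3]  R 219 [12.8 51.6]
  r 229 L [ 15.  -39.6]  R 221 [17.3 46.4]
  c 236 far top [ 25.5 -25.1] near bottom [-9.9 -9.8]
  c 242 far top [23.5 -6.5] near bottom [-9.3  8.1]
  c 248 far top [24.2 11.1] near bottom [-25.7  34. ]
  c 254 far top [24.9 28.8] near bottom [-22.4  51.2]
s11.npy [223 212  36  22 356]
  r 219 L [-17.1 -40.6]  R 211 
  r 221 L [-13.6 -47.9]  R 213 [-9.1 46.5]
  r 223 L [ -7.1 -47.7]  R 215 [-2.4 46.5]
  r 225 L [ -0.7 -47.5]  R 217 [ 4.2 46.5]
  r 227 L [  5.7 -47.2]  R 219 [10.7 46.4]
  r 229 L [ 12. -47.]  R 221 [15.2 41.2]
  c 236 far top [ 25.5 -25.1] near bottom [-9.9 -9.8]
  c 242 far top [23.5 -6.5] near bottom [-9.3  8.1]
  c 248 far top [21.5 12.3] near bottom [-17.2  30.1]
  c 254 far top [22.2 30.1] near bottom [-11.   45.9]
s12.npy [224 210  35  24 407]
  r 219 L [-16.1 -38.1]  R 211 [-15.8  46.6]
  r 221 L [-12.6 -45.4]  R 213 [-9.1 46.5]
  r 223 L [ -7.1 -47.7]  R 215 [-2.4 46.5]
  r 225 L [ -0.7 -47.5]  R 217 [ 4.2 46.5]
  r 227 L [  6.7 -44.7]  R 219 [10.7 46.4]
  r 229 L [ 13.  -44.5]  R 221 [17.3 46.4]
  c 236 far top [ 28.1 -26.3] near bottom [-9.9 -9.8]
  c 242 far top [26.2 -7.7] near bottom [-9.3  8.1]
  c 248 far top [26.9  9.8] near bottom [-22.9  32.7]
  c 254 far top [24.9 28.8] near bottom [-11.   45.9]
```

The push moved the bezel about 2.5 mm towards the wall. Its window edges are now at -46 and +46.5, so it is centred. I'll press again.

Call:
carry_out --moves '[{"jaw": 0, "dx": 0, "dy": -0.006, "dz": 0, "yaw": 0}, {"jaw": 0, "dx": 0, "dy": 0, "dz": -0.02, "yaw": 0}, {"jaw": 0, "dx": 0, "dy": 0, "dz": -0.02, "yaw": 0}, {"jaw": 0, "dx": 0, "dy": 0.012, "dz": 0, "yaw": 0}, {"jaw": 0, "dx": 0, "dy": 0.009, "dz": 0, "yaw": 0}, {"jaw": 0, "dx": 0, "dy": 0, "dz": 0.015, "yaw": 0}, {"jaw": 0, "dx": 0, "dy": 0, "dz": 0.006, "yaw": 0}, {"jaw": 0, "dx": 0, "dy": 0, "dz": 0, "yaw": 0}]'

```text
t: 39.9
tool_pos: [0.5809, -0.0736, 0.0734]
orientation: [-2.528, -1.86, 0.004]
force: [-0.3, 0.5, 0.2]
opening: 0.0004
gripper_force: 0.0
```

```bash
python3 n.py
```

```text
t 39.90 nest x -32.5 y 1.0 z 73.4 mm h 1.2688 F nest [-0.4  0.4  0.2] M [-0.029 -0.038 -0.035] op 0.0004 g 0.0
```

Call:
carry_out --moves '[{"jaw": 0, "dx": 0, "dy": 0, "dz": 0.002, "yaw": 0}, {"jaw": 0, "dx": 0, "dy": 0, "dz": 0.002, "yaw": 0}, {"jaw": 0, "dx": 0, "dy": 0, "dz": 0, "yaw": 0}]'

```text
t: 40.28
tool_pos: [0.5825, -0.0739, 0.0716]
orientation: [2.53, 1.862, 0.0]
force: [0.3, -0.1, -0.5]
opening: 0.0005
gripper_force: 0.0
```

```bash
python3 n.py
```

```text
t 40.27 nest x -30.9 y 1.1 z 71.6 mm h 1.2688 F nest [ 0.3  0.  -0.5] M [-0.054 -0.056  0.038] op 0.0005 g 0.0
```

Call:
carry_out --moves '[{"jaw": 0, "dx": 0, "dy": 0, "dz": 0.0015, "yaw": 0}, {"jaw": 0, "dx": 0, "dy": 0, "dz": 0.0015, "yaw": 0}, {"jaw": 0, "dx": 0, "dy": 0, "dz": 0, "yaw": 0}]'

```text
t: 40.65
tool_pos: [0.5824, -0.0739, 0.0684]
orientation: [-2.53, -1.862, 0.0]
force: [0.5, -0.2, -0.1]
opening: 0.0004
gripper_force: 0.0
```

```bash
python3 n.py
```

```text
t 40.65 nest x -31.0 y 1.1 z 68.4 mm h 1.2688 F nest [ 0.6 -0.1 -0.1] M [-0.044 -0.015  0.031] op 0.0004 g 0.0
```

Call:
carry_out --moves '[{"jaw": 0, "dx": 0, "dy": 0, "dz": 0.0015, "yaw": 0}, {"jaw": 0, "dx": 0, "dy": 0, "dz": 0.0015, "yaw": 0}, {"jaw": 0, "dx": 0, "dy": 0, "dz": 0, "yaw": 0}]'

```text
t: 41.02
tool_pos: [0.5829, -0.0739, 0.0658]
orientation: [2.53, 1.862, 0.001]
force: [1.6, -0.0, 1.3]
opening: 0.0005
gripper_force: 0.6
```

```bash
python3 n.py
```

```text
t 41.02 nest x -30.5 y 1.2 z 65.8 mm h 1.2688 F nest [1.5 0.4 1.3] M [ 0.125 -0.274 -0.006] op 0.0005 g 0.6
```

Contact now comes about 4 mm lower, so the edge is on the balls and no longer on the blocks. I'll press on.

Call:
carry_out --moves '[{"jaw": 0, "dx": 0, "dy": 0, "dz": 0.0015, "yaw": 0}, {"jaw": 0, "dx": 0, "dy": 0, "dz": 0.001, "yaw": 0}, {"jaw": 0, "dx": 0, "dy": 0, "dz": 0, "yaw": 0}]'

```text
t: 41.4
tool_pos: [0.5826, -0.0737, 0.0633]
orientation: [2.53, 1.862, 0.001]
force: [-0.7, 1.8, 3.1]
opening: 0.0005
gripper_force: 1.7
```

```bash
python3 n.py
```

```text
t 41.40 nest x -30.8 y 1.3 z 63.3 mm h 1.2689 F nest [-1.2  1.5  3.1] M [ 0.147  0.056 -0.047] op 0.0005 g 1.7
```

Call:
carry_out --moves '[{"jaw": 0, "dx": 0, "dy": 0, "dz": 0.0015, "yaw": 0}, {"jaw": 0, "dx": 0, "dy": 0, "dz": 0, "yaw": 0}]'

```text
t: 41.65
tool_pos: [0.5821, -0.074, 0.0609]
orientation: [-2.53, -1.862, 0.001]
force: [0.0, 0.2, -0.4]
opening: 0.0003
gripper_force: 0.0
```

```bash
python3 n.py
```

```text
t 41.65 nest x -31.2 y 1.0 z 60.9 mm h 1.2688 F nest [-0.   0.2 -0.4] M [-0.027 -0.042 -0.014] op 0.0003 g 0.0
```

It snapped past, as the contact vanished. I'll follow down until I feel the bar at home.

Call:
carry_out --moves '[{"jaw": 0, "dx": 0, "dy": 0, "dz": 0.002, "yaw": 0}, {"jaw": 0, "dx": 0, "dy": 0, "dz": 0.002, "yaw": 0}, {"jaw": 0, "dx": 0, "dy": 0, "dz": 0.0015, "yaw": 0}, {"jaw": 0, "dx": 0, "dy": 0, "dz": 0, "yaw": 0}]'

```text
t: 42.15
tool_pos: [0.5825, -0.074, 0.0557]
orientation: [-2.53, -1.862, 0.0]
force: [-0.2, 1.2, -0.4]
opening: 0.0007
gripper_force: 0.0
```

```bash
python3 n.py
```

```text
t 42.15 nest x -30.9 y 1.1 z 55.7 mm h 1.2687 F nest [-0.6  1.1 -0.4] M [-0.045 -0.088 -0.011] op 0.0007 g 0.0
```

Call:
carry_out --moves '[{"jaw": 0, "dx": 0, "dy": 0, "dz": 0.0015, "yaw": 0}, {"jaw": 0, "dx": 0, "dy": 0, "dz": 0.0015, "yaw": 0}, {"jaw": 0, "dx": 0, "dy": 0, "dz": 0, "yaw": 0}]'

```text
t: 42.52
tool_pos: [0.5824, -0.0739, 0.0528]
orientation: [-2.53, -1.862, 0.0]
force: [-0.3, -0.2, 1.0]
opening: 0.0006
gripper_force: 0.0
```

```bash
python3 n.py
```

```text
t 42.52 nest x -30.9 y 1.1 z 52.8 mm h 1.2688 F nest [-0.2 -0.3  1. ] M [ 0.033 -0.041 -0.013] op 0.0006 g 0.0
```

Call:
carry_out --moves '[{"jaw": 0, "dx": 0, "dy": 0, "dz": 0.0015, "yaw": 0}, {"jaw": 0, "dx": 0, "dy": 0, "dz": 0.0015, "yaw": 0}, {"jaw": 0, "dx": 0, "dy": 0, "dz": 0, "yaw": 0}]'

```text
t: 42.9
tool_pos: [0.5826, -0.074, 0.0512]
orientation: [2.53, 1.862, 0.0]
force: [-5.3, 0.6, 9.6]
opening: 0.0005
gripper_force: 4.6
```

```bash
python3 n.py
```

```text
t 42.90 nest x -30.7 y 1.1 z 51.2 mm h 1.2688 F nest [-5.2 -1.   9.6] M [-0.116  0.824 -0.046] op 0.0005 g 4.6
```

Call:
carry_out --moves '[{"jaw": 0, "dx": 0, "dy": 0, "dz": 0.0012, "yaw": 0}, {"jaw": 0, "dx": 0, "dy": 0, "dz": 0, "yaw": 0}]'

```text
t: 43.15
tool_pos: [0.5827, -0.0739, 0.0511]
orientation: [2.53, 1.862, 0.0]
force: [-9.5, 1.7, 17.9]
opening: 0.0007
gripper_force: 9.0
```

```bash
python3 n.py
```

```text
t 43.15 nest x -30.7 y 1.2 z 51.1 mm h 1.2689 F nest [-9.6 -1.2 17.9] M [-0.231  1.772  0.063] op 0.0007 g 9.0
```

Contact is solid 15 mm below the balls, so the bezel is home. I'll lift away and check.

Call:
carry_out --moves '[{"jaw": 0, "dx": 0, "dy": 0, "dz": -0.005, "yaw": 0}, {"jaw": 0, "dx": 0, "dy": 0, "dz": -0.02, "yaw": 0}, {"jaw": 0, "dx": 0, "dy": 0, "dz": -0.04, "yaw": 0}, {"jaw": 0, "dx": 0, "dy": -0.03, "dz": -0.04, "yaw": 0}, {"jaw": 0, "dx": 0, "dy": -0.04, "dz": -0.02, "yaw": 0}, {"jaw": 0, "dx": 0, "dy": -0.04, "dz": 0, "yaw": 0}, {"jaw": 0, "dx": 0, "dy": 0, "dz": 0, "yaw": 0}]'

```text
t: 44.02
tool_pos: [0.4762, -0.0406, 0.175]
orientation: [2.529, 1.862, 0.001]
force: [-0.3, -0.5, 0.5]
opening: 0.0004
gripper_force: 0.0
```

```bash
python3 n.py
python3 - <<'E'
from h import *
th=-.3047;ex=np.array([np.cos(th),np.sin(th)]);ey=np.array([-ex[1],ex[0]]);seat=ex*.6087+ey*.1031
E3=np.array([[*ex,0],[*ey,0],[0,0,1]])
def hit(u,v,z):
    c,d=ray("scene",u,v);c=E3@(c-[*seat,.066])*1e3;d=E3@d;return np.round(c+(z-c[2])/d[2]*d,1)[:2]
g0=read_camera("scene");np.save("s13.npy",g0)
g=cv2.GaussianBlur(g0,(3,3),0).astype(int);m=((g[...,2]-g[...,0])>15).astype(np.uint8);m[:200]=0;m[240:]=0;m[:,:218]=0;m[:,266:]=0
m=cv2.morphologyEx(m,cv2.MORPH_CLOSE,np.ones((3,3)));n,l,st,_=cv2.connectedComponentsWithStats(m);i=1+st[1:,4].argmax();print(st[i])
for r in range(219,233,2):
    c=np.flatnonzero(l[r]==i);c2=np.flatnonzero(l[r-6]==i);print(r,"L",hit(c[0]-.5,r,9),"R",hit(c2[-1]+.5,r-6,0) if len(c2) else "")
for cc in range(226,260,4):
    c=np.flatnonzero(l[:,cc]==i)
    if len(c):print(cc,"far",hit(cc,c[-1]+.5,9),"near",hit(cc,c[0]-.5,0))
E
```

```text
t 44.02 nest x -142.3 y 1.0 z 175.0 mm h 1.2693 F nest [-0.1 -0.6  0.5] M [ 0.023 -0.135 -0.025] op 0.0004 g 0.0
[223 213  36  22 431]
219 L [-12.9 -10.1] R [-17.4  47.4]
221 L [-15.9 -32.8] R [-9.7 46.9]
223 L [-14.1 -45.4] R [-2.  46.4]
225 L [ -7.8 -48. ] R [ 6.8 48.4]
227 L [ -0.4 -48.1] R [14.3 47.9]
229 L [  6.9 -48.1] R [20.6 44.9]
231 L [ 14.2 -48.2] R [23.3 34.3]
226 far [ 12.1 -48.8] near [-22.5 -35.1]
230 far [ 28.8 -44.1] near [-21.  -23.6]
234 far [ 30.3 -33.1] near [-19.5 -12.1]
238 far [ 28.9 -20.8] near [-18.   -0.5]
242 far [30.4 -9.7] near [-19.8  12.6]
246 far [28.9  2.9] near [-21.5  25.8]
250 far [30.5 14.1] near [-23.3  39.2]
254 far [29.  26.9] near [-15.2  48. ]
258 far [30.6 38.3] near [12.1 47.4]
```

Call:
carry_out --moves '[{"jaw": 0, "dx": -0.05, "dy": -0.02, "dz": -0.02, "yaw": 0}, {"jaw": 0, "dx": -0.055, "dy": 0, "dz": 0, "yaw": 0}, {"jaw": 0, "dx": -0.055, "dy": 0, "dz": 0, "yaw": 0}, {"jaw": 0, "dx": -0.055, "dy": 0, "dz": 0, "yaw": 0}, {"jaw": 0, "dx": -0.055, "dy": 0, "dz": 0, "yaw": 0}, {"jaw": 0, "dx": -0.055, "dy": 0, "dz": 0, "yaw": 0}, {"jaw": 0, "dx": 0, "dy": 0, "dz": 0, "yaw": 0}]'

```text
t: 44.95
tool_pos: [0.3606, -0.3496, 0.194]
orientation: [2.535, 1.855, -0.001]
force: [-0.3, -0.7, 0.4]
opening: 0.0004
gripper_force: 0.0
```

Run:
```python
from h import *
th=-.3047;ex=np.array([np.cos(th),np.sin(th)]);ey=np.array([-ex[1],ex[0]]);seat=ex*.6087+ey*.1031
t=read_camera("top");np.save("t13.npy",t);s=read_camera("scene");np.save("s14.npy",s)
# sample brightness & blueness along nest lines in both cameras (bilinear), at a given height
def line(cam,im,pts,z):
    uv=np.array([proj(cam,[*(seat+ex*x/1e3+ey*y/1e3),.066+z/1e3]) for x,y in pts],np.float32)
    v=cv2.remap(im,uv[:,0].reshape(1,-1),uv[:,1].reshape(1,-1),cv2.INTER_LINEAR)[0].astype(int);return v
def show(nm,v,ax): print(nm);print("  "+" ".join(f"{int(a)}:{int(p.mean())}/{int(p[2]-p[0])}" for a,p in zip(ax,v)))
X=np.arange(-46,52,2.)
for cam,im in(("top",t),("scene",s)):
    for y in(-32,0,32): show(f"{cam} x-line y={y} z9",line(cam,im,[(x,y) for x in X],9),X)
    Y=np.arange(-70,72,2.);show(f"{cam} y-line x=0 z9",line(cam,im,[(0,y) for y in Y],9),Y)
```

```text
top x-line y=-32 z9
  -46:157/-5 -44:159/-6 -42:136/-4 -40:116/-2 -38:109/-1 -36:130/-3 -34:159/-5 -32:158/-5 -30:157/-5 -28:155/-4 -26:147/-1 -24:128/8 -22:95/25 -20:60/46 -18:61/47 -16:63/46 -14:64/45 -12:64/44 -10:64/45 -8:63/44 -6:62/44 -4:62/43 -2:61/43 0:61/44 2:62/44 4:62/44 6:63/44 8:64/45 10:65/45 12:64/44 14:63/44 16:62/45 18:60/45 20:60/43 22:76/26 24:100/10 26:135/-1 28:156/-6 30:159/-5 32:155/-5 34:148/-4 36:108/-2 38:60/2 40:50/3 42:50/3 44:51/3 46:54/3 48:56/3 50:57/3
top x-line y=0 z9
  -46:100/5 -44:98/5 -42:93/5 -40:93/3 -38:99/-1 -36:129/-3 -34:158/-5 -32:158/-5 -30:157/-4 -28:158/-6 -26:154/-5 -24:145/-5 -22:103/7 -20:58/25 -18:59/37 -16:62/45 -14:63/45 -12:64/45 -10:65/45 -8:65/45 -6:64/45 -4:63/44 -2:62/43 0:61/42 2:62/43 4:62/43 6:62/43 8:64/43 10:63/43 12:62/42 14:62/43 16:60/43 18:58/43 20:58/39 22:75/21 24:101/5 26:140/-3 28:156/-6 30:157/-6 32:156/-5 34:155/-4 36:155/-4 38:156/-4 40:156/-5 42:156/-5 44:155/-5 46:155/-5 48:156/-5 50:156/-5
top x-line y=32 z9
  -46:137/-3 -44:136/-4 -42:117/-3 -40:110/-3 -38:100/-1 -36:135/-3 -34:160/-4 -32:157/-4 -30:157/-5 
[... 2488 characters left out ...]
4/7 50:64/8
scene y-line x=0 z9
  -70:160/9 -68:161/8 -66:159/10 -64:154/9 -62:127/8 -60:138/8 -58:157/9 -56:161/9 -54:162/7 -52:163/7 -50:163/6 -48:139/18 -46:100/37 -44:69/55 -42:70/58 -40:72/60 -38:72/58 -36:71/59 -34:70/59 -32:71/60 -30:68/60 -28:68/59 -26:71/57 -24:69/60 -22:70/60 -20:74/54 -18:72/56 -16:73/58 -14:76/62 -12:74/61 -10:74/61 -8:75/61 -6:74/57 -4:73/58 -2:74/60 0:76/59 2:73/60 4:71/61 6:70/58 8:70/59 10:72/59 12:73/58 14:72/58 16:67/59 18:70/58 20:70/58 22:67/60 24:70/60 26:72/60 28:71/61 30:71/58 32:72/57 34:72/59 36:73/60 38:74/60 40:68/57 42:67/34 44:88/7 46:130/8 48:155/7 50:161/8 52:161/8 54:161/8 56:163/8 58:138/9 60:122/9 62:149/8 64:156/8 66:157/8 68:159/7 70:160/8
```

Both cameras agree. The window edges are parallel to the pocket and at the same height near and far, with small gaps at both ends. The near bar took 18 N solidly at home height. The arm is clear and nothing else was touched, so I'm handing in.

```bash
python3 -c "
from plant import *
print(close_job())"
```

```text
the job is handed in; nothing more can be done
None
```

I handed the job in at about 45 s with the bezel off the stand and pressed home in the nest, black face down. By the camera and touch checks it is flat, and the arm is clear of everything; the hand-in gave no verdict.

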